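# Load a finned board into a sprung test fixture and latch its pressure frame

## Task

Load the circuit board with the finned heatsink into the test fixture: press its connector end against the sprung carriage to open the gap, lay the board flat in the nest and let the carriage push its plain end fully home under the fixed clip. Then swing the pressure frame over the board and press its tab down until it snaps fully shut past the catches. Leave everything else on the bench where it is.

Things in the scene. Friction and masses are not known exactly. Their poses are not given: they have to be found in the camera images.
- fixture: Aluminium test fixture, fixed. Origin: on the bench under the nest's centre; x along the nest from clip to carriage, y to the frame's hinge, z up. Base 150 (x) x 180 (y) mm, its top (nest floor) at z = 25 mm; a tongue 96 mm wide runs on to x = 140 mm with a spring housing at x = 116 to 134, top z = 61. A board that is home has its origin at x 0, y 0, z 25 mm and its axes along these.
- nest (a point): Centre of the nest floor (fixture x 0, y 0, z 25 mm), axes as the fixture's. Along both sides stand steel guides, x = -40 to 40 mm, inner faces at y = -42 and 42 mm, tops 9 mm above the nest floor (fixture z = 34).
- clip (a point): Tip of the fixed clip's lip, mid width, lip top: fixture x = -52, y = 0, z = 39 mm. The clip is a black bar 66 mm wide (y) at the nest's -x end; its wall face is at x = -60 mm and the lip overhangs it by 8 mm, lip underside 9 mm above the nest floor (z = 34 mm). A board's edge gets under it only by coming down at x above -52 and sliding towards -x.
- catches (a point): Midpoint between two black spring catches with steel balls, at fixture x = -38 and 38 mm (each 12 mm wide), y = -80 to -95 mm, tops at z = 58 mm. The shut frame's front bar snaps in under their balls; the tab lies between them.
- carriage (a joint): Sprung aluminium block 20 x 60 mm at the nest's +x end, z = 26 to 60 mm, sliding along the fixture's x. Value in m: 0 = at rest (face at x = 42 mm, gap to the clip's wall 102 mm), grows to 0.045 pressed towards +x. Spring 4 N at rest plus 0.2 N per mm. With the 120 mm board home it reads 0.018; for the board to come down past the lip it must read 0.026 or more.
- carriage_face (a point): Centre of the carriage's face that looks at the clip, z = 48 mm; moves with the carriage.
- lid (a joint): Pressure frame, black, 100 mm wide (x), 10 mm thick, hinge axis along fixture x at y = 75, z = 45 mm. Value in rad: 0 shut, level; 1.57 upright; to 2.0 leaning out to +y. Stays where left (about 2 N at the tab moves it). At about 0.09 it meets the catches; 10 to 15 N down on the tab takes it past, then it snaps to 0. Shut: bars z = 40 to 50, pads down to 33, 60 mm window for the heatsink.
- lid_tab (a point): On the upper (outer) face of the frame's bare-aluminium finger tab, mid width, 168 mm from the hinge axis and 5 mm above its mid plane. The tab is 44 mm wide, 10 mm thick, and reaches from 149 to 183 mm from the hinge; the front bar is 140 to 150 mm from it.
- board: The green board to load, 120 (x) x 76 (y) x 6 mm, about 220 g. Origin under its centre, z up. At its centre a finned aluminium heatsink 44 (x) x 40 (y) mm, 6 to 42 mm above the underside: the place to grip. At its +x end a black connector 60 mm wide, x = 47 to 59 mm, top at 20 mm: this end goes to the carriage. Its plain -x end goes under the clip.
- plain_board: Bystander: another green board, 100 x 76 mm, without heatsink, up to 18 mm high. Origin under its centre.
- parts_tray: Bystander: black divided tray 110 x 80 x 28 mm. Origin under its centre.
- positioner: Bystander: black magnetic-base positioner, base 60 x 55 x 42 mm, post to 147 mm high, a thin arm reaching 60 mm from the post along its own +x at 115 to 135 mm height. Origin under the base's centre.
- rear_positioner: Bystander: a like positioner (arm 70 mm) at the far side of the mat. Origin under the base's centre.
- wash_bottle: Bystander: white bottle, 60 mm across, 120 mm high. Origin under its centre.
- screwdriver: Bystander: screwdriver 170 mm long lying along its x, origin near its middle.
- inspection_scope: Bystander: handheld microscope lying on two feet, 130 x 50 x 43 mm, along its x. Origin under its middle.
Things that resemble listed ones, but are neither listed nor needed, are in the scene too. Leave any purple look-alike of the board alone.

How it is judged:
By the outcome, as a careful person would: the job done as asked, in the order asked, and still so for the second after the job is handed in, with the robot touching nothing.
It also fails if it takes over 61 s, if anything falls off the work surface, if the arm or the gripper's body presses on something with over 40 N, if the wrist force passes 120 N, or if a joint passes its speed limit or range.

## Robot

A 6-joint arm with a two-finger parallel gripper is mounted at the origin on the work surface. World frame = base frame: x ahead of the robot, y to its left, z up, the work surface at z = 0. Lengths are in m, angles in degrees, forces in N, time in s.
With the tool pointing down it reaches from about 0.25 to 0.725 m from the base axis. Payload 9.7 kg.
Tool frame: the origin (TCP) lies at the very end of the fingers, on their centre line; the grasp point (between the pads) lies 19 mm behind it; y points along the fingers, x is the direction in which the jaws open and shut, and the axes are right-handed (so a half turn about y gives the same grasp; the last joint's range is limited). The gripper opens to 85 mm and grips with 20 to 120 N. Pads are 22 mm wide; open, the fingers measure 114 mm over their backs; the gripper's body (76 mm by 85 mm) begins 54 mm behind the grasp point. The pads swing forward as they close: fully open they stand 13 mm farther back than shut.
Start: joints at [0, 4.979, 10.078, 95.1, 0, 90], TCP at [0.55, -0, 0.231] pointing down, gripper open.
Joint ranges: [-179.16, 179.16], [-48.56, 103.87], [-65.8, 70.77], [-126.05, 130.52], [-82.76, 87.17], [-180, 180]. Speed limits (degrees/s): [127.2, 127.2, 147.25, 180, 180, 180].

## Interface

Orientations are given as [roll, pitch, yaw] about the fixed x, y, z axes, in that order (R = Rz(yaw) Ry(pitch) Rx(roll)).
In Python, from workcell import bot gives the robot as it stands.
- The arm moves only by the shell command python3 -m jog 'ROWS' [FORCE]. ROWS is JSON, a list of rows, each an object with "rotation": the turn, a rotation vector about the world's x, y, z in degrees, a list of three; "travel": the shift along the world's x, y, z in mm, a list of three; "jaw": the gripper command: -1 is shut, 1 is fully open, values between are in proportion. In form: [{"rotation": [rx, ry, rz], "travel": [x, y, z], "jaw": jaw}, ...]. A call has 1 to 8 rows; each row shifts and turns the commanded pose from where the row before left it; what a row does not reach is not made up. A row lasts 1/8 s, in which the tool goes at most 62.5 mm and 10.7 degrees, less where a joint would pass 70% of its speed; a pose out of reach is approached as far as the arm can. A call with a gripper value outside its range is refused whole. The fingers move at their own pace and stop on an object; FORCE is the grip in N (left out, the last holds). Time passes only in rows, so rows that do not move let the fingers close. It gives the time, the measured TCP pose, the force and the opening at its end, in the units of the state.
- bot.get_obs(): the state, without advancing time (a new reading comes with each control period).
- bot.camera(name): name is "scene" or "side" or "wrist"; returns the picture (400x640x3 uint8, red, green, blue); there is no depth.
- bot.camera_params(name): a dict with "K" (3x3 intrinsics, pixels), "view" (4x4, takes a point from world to camera coordinates). Camera axes: x right, y up, looking along -z (the intrinsics and any distortion apply to the point x, -y, -z); pixel columns grow to the right and rows downward; lengths in m; the calibration is good to about 2 mm. A picture is of the moment at which its call begins: read the wrist's pose just before it. camera_params takes no time and is no camera call; for the wrist camera it gives the pose at the moment of the call.
- bot.job_done(): hands the job in, once; it reports no verdict.
Trained networks look in the newest picture that a camera, given by its name, has taken for a name from the list of things; names that differ only in an ending like _2 or _b are one class to them, and where a whole thing is asked for, a point or a joint stands for the part that bears it (a point fixed in the world has none). Each returns a list of dicts, best first, with "score" (0 to 1); they miss things now and then, are a little off and sometimes report something else, mostly with a low value. They report only what shows in the picture. A call takes as long as a camera call. They do not tell look-alikes from the thing itself.
- bot.recognise(camera, thing): "xy" ([column, row] in pixels, amid what is visible of it).
- bot.trace(camera, thing): "mask" (400x640 bool, what is visible of it) and "xy" ([column, row] in pixels, amid what is visible of it).
The state is a dict: "time": time; "q": joint angles; "qd": joint speeds; "joint_efforts": joint torques, N m; "ee_pos": TCP position; "tcp_rot": TCP orientation; "wrist_force": force on the tool from outside, world axes, zero at the start; "torque": the same for the moment, N m; "opening": finger opening in m.
Only numpy, scipy, OpenCV 4.12 (cv2) and the standard library are available. Lean on these libraries where they do the work, as an engineer would, in place of code of your own. Each camera call takes 0.05 s, during which the arm holds its last target.

## Working session

There is one attempt and no reset: what is moved stays moved. The work goes in short steps, Python scripts to look and compute and a shell command to move; the robot and the scene stay as the last step left them, time stands still between calls to the robot, and variables do not carry over. Pictures are saved under pics/ and viewed, and the job is handed in when it is done.

```bash
mkdir -p pics; ls; python3 - <<'E'
from workcell import bot
import cv2
o=bot.get_obs(); print(o)
for n in ["scene","side","wrist"]:
    im=bot.camera(n); cv2.imwrite(f"pics/{n}0.png",im[:,:,::-1]); p=bot.camera_params(n); print(n,p)
E
```

```text
pics
{'time': 0.0, 'q': array([-4.93826664e-04,  5.00889155e+00,  1.00341612e+01,  9.51002636e+01,
       -1.41253101e-03,  8.99986053e+01]), 'qd': array([-0.06389222, -0.07541069,  0.02980536, -0.11922599, -0.10978255,
        0.02766851]), 'joint_efforts': array([ 7.68234549e-04, -5.20392072e+01,  4.64802504e+01,  1.63646933e-02,
        2.23589603e-05, -6.77332673e-05]), 'ee_pos': array([ 5.49760800e-01, -1.17645294e-05,  2.30601646e-01]), 'tcp_rot': array([-9.00014107e+01,  7.49939933e-02,  9.00893622e-04]), 'wrist_force': array([-0.41063008,  0.17408652,  0.63959783]), 'torque': array([-0.03043017,  0.02872405, -0.00422787]), 'opening': 0.0854247334009725}
scene {'K': array([[392.33100328,   0.        , 320.9809501 ],
       [  0.        , 392.33100328, 198.12227856],
       [  0.        ,   0.        ,   1.        ]]), 'view': array([[-0.00723583,  0.99989491,  0.01256241,  0.01002893],
       [-0.67056431, -0.01417132,  0.74171604,  0.29532984],
       [ 0.74181612, -0.00305697,  0.67059638, -1.50036577],
       [ 0.        ,  0.        ,  0.        ,  1.        ]])}
side {'K'
[... 227 characters left out ...]
      [ 0.12563203, -0.71446811,  0.68829639, -0.1259447 ],
       [-0.10721142,  0.67995258,  0.72537591, -1.77451318],
       [ 0.        ,  0.        ,  0.        ,  1.        ]])}
wrist {'K': array([[312.24377502,   0.        , 317.75042281],
       [  0.        , 312.24377502, 197.19301462],
       [  0.        ,   0.        ,   1.        ]]), 'view': array([[ 9.99999013e-01, -4.21329345e-04, -1.34031739e-03,
        -5.49080001e-01],
       [ 1.82706202e-05,  9.57795118e-01, -2.87451756e-01,
         3.72755456e-02],
       [ 1.40486131e-03,  2.87451448e-01,  9.57794180e-01,
        -3.78870035e-01],
       [ 0.00000000e+00,  0.00000000e+00,  0.00000000e+00,
         1.00000000e+00]])}
```

View pics/scene0.png

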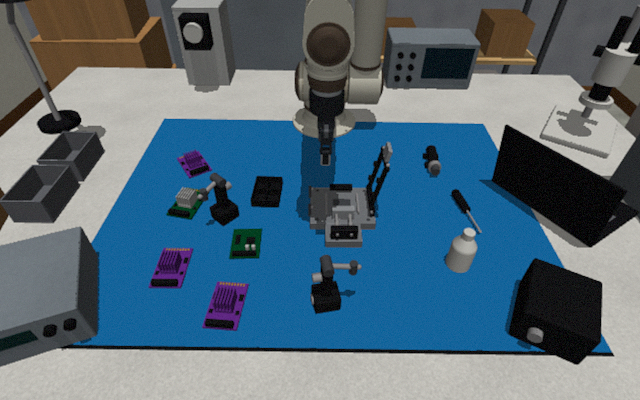

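View pics/side0.png

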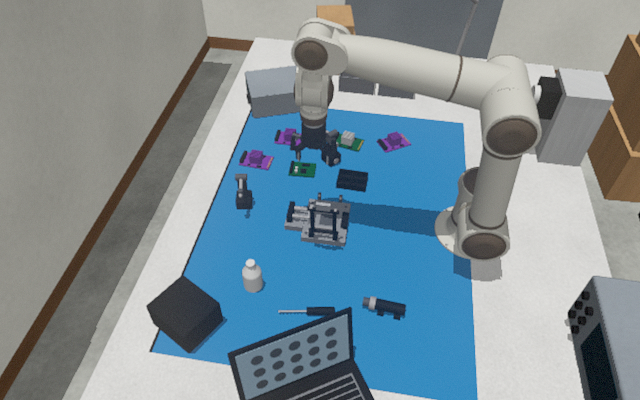

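View pics/wrist0.png

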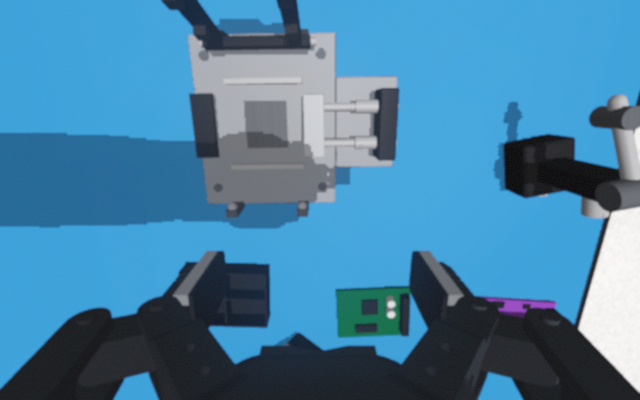

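Candidates in scene view: the green board with grey heatsink (187,200), the plain green board (246,243), and purple look-alikes (193,162), (172,267) and (227,303). I choose (187,200) and check it in a crop.

```bash
cat > h.py <<'E'
import numpy as np, cv2
from workcell import bot
def proj(P,par):
    P=np.atleast_2d(P); c=P@par['view'][:3,:3].T+par['view'][:3,3]
    c=c*[1,-1,-1]; u=c@par['K'].T; return u[:,:2]/u[:,2:]
def back(uv,par,z):
    uv=np.atleast_2d(uv); d=np.c_[uv,np.ones(len(uv))]@np.linalg.inv(par['K']).T*[1,-1,-1]
    R=par['view'][:3,:3]; o=-R.T@par['view'][:3,3]; d=d@R
    return o+d*((z-o[2])/d[:,2])[:,None]
E
python3 - <<'E'
import cv2
a=cv2.imread('pics/scene0.png'); 
cv2.imwrite('pics/c1.png',cv2.resize(a[140:260,150:290],None,fx=5,fy=5,interpolation=cv2.INTER_CUBIC))
cv2.imwrite('pics/c2.png',cv2.resize(a[130:260,290:410],None,fx=4.5,fy=4.5,interpolation=cv2.INTER_CUBIC))
b=cv2.imread('pics/side0.png')
cv2.imwrite('pics/c3.png',cv2.resize(b[110:250,270:400],None,fx=4.2,fy=4.2,interpolation=cv2.INTER_CUBIC))
E
```

```text
(no output)
```

View pics/c1.png

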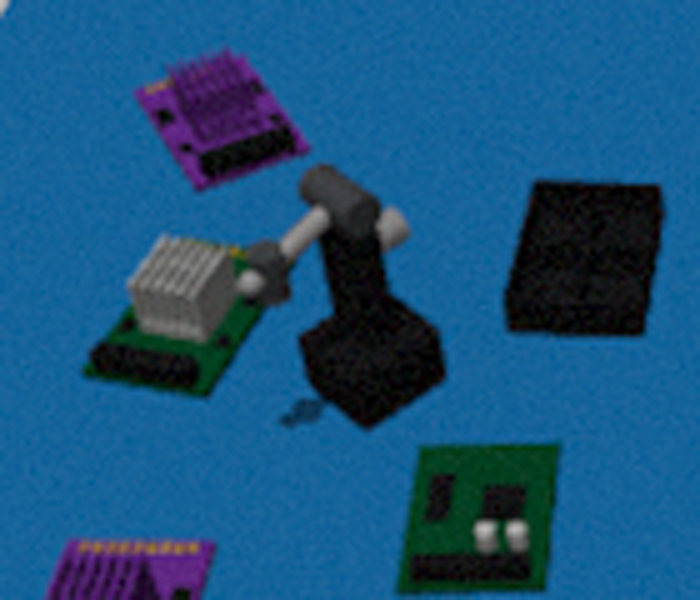

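View pics/c2.png

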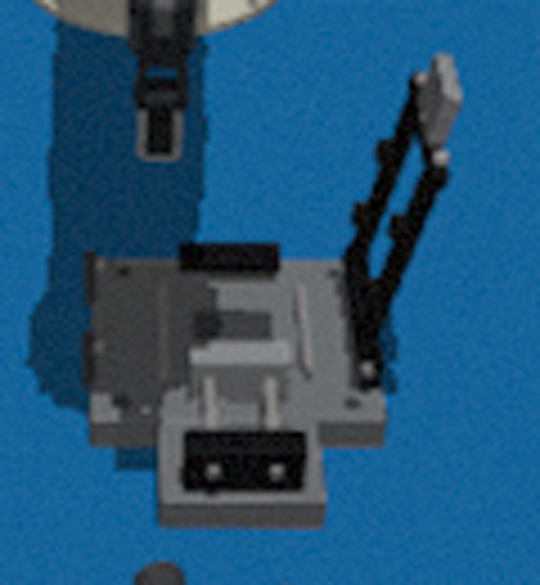

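View pics/c3.png

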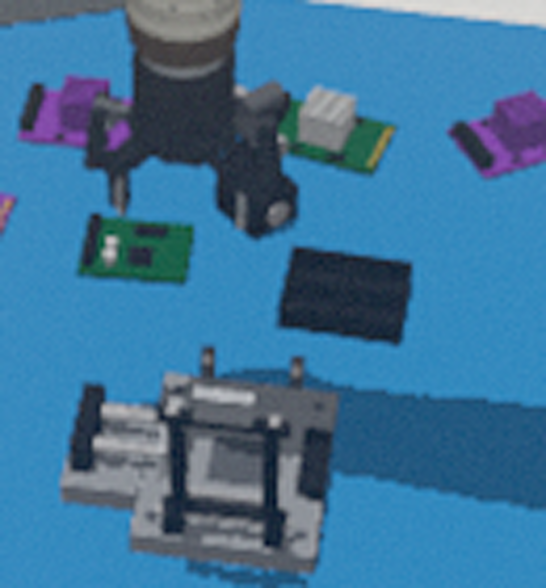

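The crop confirms it: green board, grey finned heatsink, black connector toward the scene camera. The positioner's arm tip sits close to its rear right. Next come rough positions.

```bash
python3 - <<'E'
from h import *
# manual pixels
for n,L in {"scene":[("conn corner L", (150+84/5,140+375/5),0.0),("conn corner R",(150+207/5,140+397/5),0.006),("hs top",(150+190/5,140+255/5),0.042),("pos arm tip",(150+262/5,140+270/5),0.125),("pos post top",(150+345/5,140+195/5),0.14),("pos base",(150+370/5,140+345/5),0.042),
 ("nestcentre",(290+235/4.5,130+325/4.5),0.025),("clip",(290+230/4.5,130+247/4.5),0.039),("tab",(290+443/4.5,130+90/4.5),0.2)],
 "side":[("hs top",(270+330/4.2,110+100/4.2),0.042),("plain corner",(270+375/4.2,110+172/4.2),0.006),("plain corner2",(270+395/4.2,110+127/4.2),0.006),("conn?",(270+290/4.2,110+150/4.2),.006)]}.items():
    p=bot.camera_params(n)
    for a,uv,z in L: print(n,a,back(uv,p,z).round(3))
for n in ["scene","side"]:
    bot.camera(n); p=bot.camera_params(n)
    for t in ["board","positioner","lid_tab","carriage_face","clip","catches","nest","rear_positioner"]:
        print(n,t,[(np.round(d['xy']).tolist(),round(d['score'],2)) for d in bot.recognise(n,t)[:4]])
print(bot.get_obs()['time'])
E
```

```text
scene conn corner L [[ 0.521 -0.443 -0.   ]]
scene conn corner R [[ 0.543 -0.367  0.006]]
scene hs top [[ 0.465 -0.389  0.042]]
scene pos arm tip [[ 0.57  -0.308  0.125]]
scene pos post top [[ 0.527 -0.272  0.14 ]]
scene pos base [[ 0.537 -0.272  0.042]]
scene nestcentre [[0.484 0.054 0.025]]
scene clip [[0.424 0.052 0.039]]
scene tab [[0.472 0.166 0.2  ]]
side hs top [[ 0.47  -0.4    0.042]]
side plain corner [[ 0.418 -0.344  0.006]]
side plain corner2 [[ 0.406 -0.414  0.006]]
side conn? [[ 0.503 -0.362  0.006]]
scene board [([225.0, 306.0], 0.85), ([186.0, 208.0], 0.73), ([191.0, 162.0], 0.71), ([325.0, 291.0], 0.69)]
scene positioner [([220.0, 197.0], 0.71)]
scene lid_tab [([381.0, 177.0], 0.63)]
scene carriage_face [([342.0, 213.0], 0.71)]
scene clip [([345.0, 209.0], 0.72), ([463.0, 251.0], 0.6), ([267.0, 190.0], 0.3)]
scene catches [([344.0, 209.0], 0.93), ([344.0, 214.0], 0.22)]
scene nest [([347.0, 209.0], 0.72), ([431.0, 161.0], 0.26)]
scene rear_positioner []
side board [([348.0, 143.0], 0.9), ([287.0, 141.0], 0.84), ([256.0, 159.0], 0.76), ([397.0, 142.0], 0.57)]
side positioner [([334.0, 154.0], 0.83)]
side lid_tab [([322.0, 214.0], 0.73)]
side carriage_face [([304.0, 215.0], 0.5)]
side clip [([320.0, 222.0], 0.94)]
side catches [([319.0, 219.0], 0.78), ([323.0, 209.0], 0.38)]
side nest [([320.0, 219.0], 0.71)]
side rear_positioner [([316.0, 312.0], 0.52)]
1.05
```

```bash
python3 -m jog '[{"rotation":[0,0,10.5],"travel":[-16,-55,0],"jaw":1},{"rotation":[0,0,10.5],"travel":[-16,-55,0],"jaw":1},{"rotation":[0,0,10.5],"travel":[-16,-55,0],"jaw":1},{"rotation":[0,0,10.5],"travel":[-16,-55,0],"jaw":1},{"rotation":[0,0,10.5],"travel":[-16,-55,0],"jaw":1},{"rotation":[0,0,10.5],"travel":[-16,-55,0],"jaw":1},{"rotation":[0,0,10.5],"travel":[-16,-52,0],"jaw":1},{"rotation":[0,0,0],"travel":[0,0,0],"jaw":1}]'
python3 - <<'E'
from h import *
o=bot.get_obs(); p=bot.camera_params('wrist'); im=bot.camera('wrist'); cv2.imwrite('pics/w1.png',im[:,:,::-1]); np.savez('w1.npz',K=p['K'],view=p['view'])
print(o['q'],o['ee_pos'],o['tcp_rot'],o['time'],o['wrist_force'])
E
```

```text
time: 2.05
ee_pos: [0.4418, -0.3698, 0.2306]
tcp_rot: [-89.9, 0.0, 70.5]
wrist_force: [-0.3, 0.5, -0.4]
opening: 0.0854
[-3.99152643e+01  8.67491240e+00  1.40541363e+01  9.54245355e+01
 -2.53286573e-02 -2.04167021e+01] [ 0.44182616 -0.36978832  0.23057135] [-8.99486992e+01  7.93080372e-03  7.05014513e+01] 2.05 [-0.26268318  0.53599891 -0.40413752]
```

View pics/w1.png

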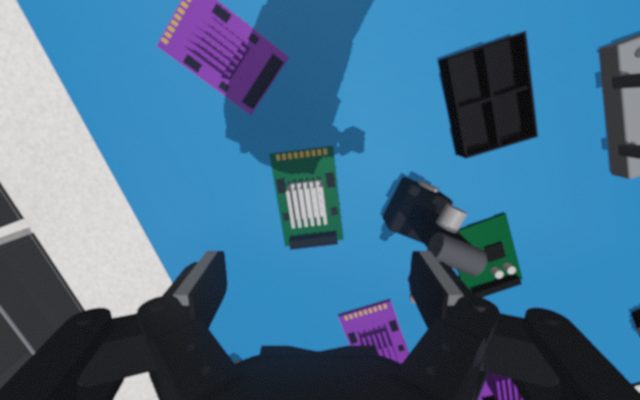

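Wrist view: the board with heatsink is at (306,200), gold plain end up and connector down at (314,240). The positioner is at (420,220), well clear. Next I refine the corners.

```bash
python3 - <<'E'
from h import *
im=cv2.imread('pics/w1.png'); c=cv2.resize(im[130:265,240:375],None,fx=4.4,fy=4.4,interpolation=cv2.INTER_CUBIC); cv2.imwrite('pics/c4.png',c)
from scipy.optimize import least_squares
p=dict(np.load('w1.npz'))
hsv=cv2.cvtColor(im,cv2.COLOR_BGR2HSV)
m=(~((hsv[...,0]>95)&(hsv[...,0]<125)&(hsv[...,1]>90))).astype(np.uint8)
n,l,s,cc=cv2.connectedComponentsWithStats(m); k=l[225,290]; k=l[200,280]; print(s[k])
g=l==k
# silhouette fit of boxes
def sil(v):
    x,y,a=v; ca,sa=np.cos(a),np.sin(a); out=np.zeros(im.shape[:2]);
    for b in [(-60,60,-38,38,0,6),(-22,22,-20,20,6,42),(47,59,-30,30,6,20)]:
        P=np.array([[X,Y,Z] for X in b[:2] for Y in b[2:4] for Z in b[4:]])/1000
        W=np.c_[x+P[:,0]*ca-P[:,1]*sa,y+P[:,0]*sa+P[:,1]*ca,P[:,2]]
        h=cv2.convexHull(proj(W,p).astype(np.float32)); cv2.fillConvexPoly(out,np.round(h*16).astype(np.int32),1,shift=4,lineType=cv2.LINE_AA)
    return out
from scipy.optimize import minimize
f=lambda v:np.abs(sil([v[0]/100,v[1]/100,v[2]])-g).sum()
best=min((minimize(f,[47,-39,a],method='Nelder-Mead',options=dict(initial_simplex=[[47,-39,a],[48,-39,a],[47,-38,a],[47,-39,a+.1]])) for a in (-.3,-.15)),key=lambda r:r.fun)
print(best.x[0]/100,best.x[1]/100,np.degrees(best.x[2]),best.fun,g.sum())
E
```

```text
[ 270  147   73   99 5270]
0.4744332046268625 -0.39456314230661266 -11.991629224144559 919.0 5270
```

View pics/c4.png

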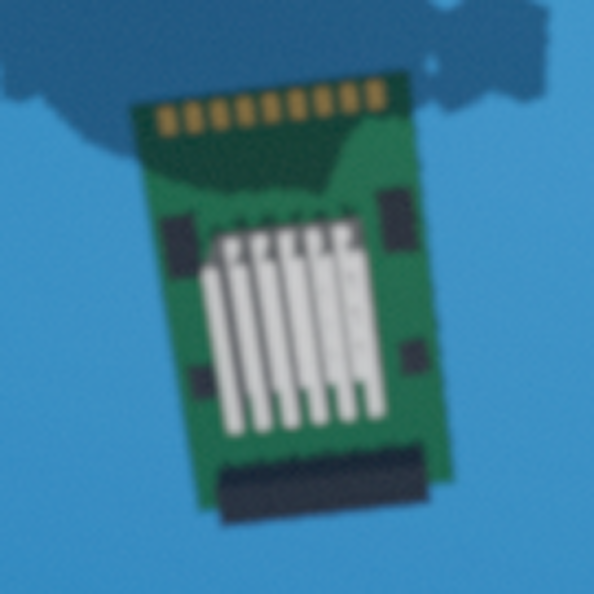

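```bash
cat > fit.py <<'E'
from h import *
def hulls(v,boxes,p):
    x,y,a,z0=v; ca,sa=np.cos(a),np.sin(a); r=[]
    for b in boxes:
        P=np.array([[X,Y,Z] for X in b[:2] for Y in b[2:4] for Z in b[4:]])/1000
        W=np.c_[x+P[:,0]*ca-P[:,1]*sa,y+P[:,0]*sa+P[:,1]*ca,P[:,2]+z0]
        r.append(cv2.convexHull(proj(W,p).astype(np.float32)))
    return r
BOARD=[(-60,60,-38,38,0,6),(-22,22,-20,20,6,42),(47,59,-30,30,6,20)]
def draw(im,hs,s=1,o=(0,0)):
    c=cv2.resize(im,None,fx=s,fy=s,interpolation=cv2.INTER_CUBIC)
    for h in hs: cv2.polylines(c,[np.int32((h+.5)*s)],True,(0,0,255),1)
    return c
E
python3 - <<'E'
from fit import *
im=cv2.imread('pics/w1.png'); p=dict(np.load('w1.npz'))
c=draw(im,hulls((.4744,-.3946,np.radians(-12),0),BOARD,p),4)
cv2.imwrite('pics/o1.png',c[520:1060,960:1500])
print([back(u,p,.006).round(4) for u in [(240+132/4.4,130+105/4.4),(240+410/4.4,130+70/4.4),(240+455/4.4,130+482/4.4),(240+202/4.4,130+510/4.4)]])
E
```

```text
[array([[ 0.4068, -0.4176,  0.006 ]]), array([[ 0.4229, -0.3445,  0.006 ]]), array([[ 0.54  , -0.3703,  0.006 ]]), array([[ 0.5237, -0.4428,  0.006 ]])]
```

View pics/o1.png

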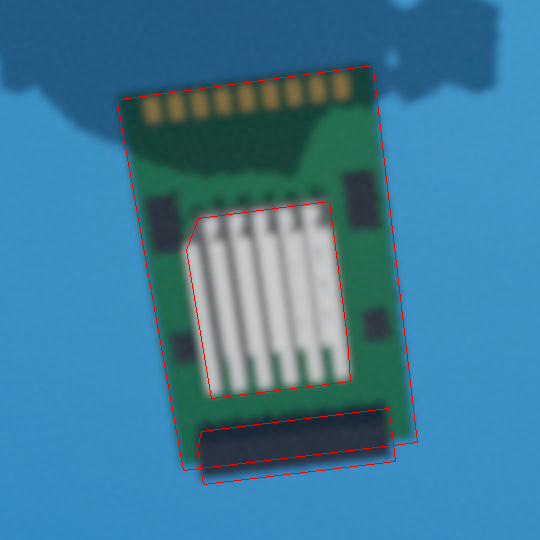

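```bash
python3 -m jog '[{"rotation":[0,0,7.3],"travel":[31.7,-24.2,0],"jaw":1},{"rotation":[0,0,0],"travel":[0,0,-50],"jaw":1},{"rotation":[0,0,0],"travel":[0,0,-50],"jaw":1},{"rotation":[0,0,0],"travel":[0,0,-50],"jaw":1},{"rotation":[0,0,0],"travel":[0,0,0],"jaw":1}]'
python3 - <<'E'
from fit import *
o=bot.get_obs(); p=bot.camera_params('wrist'); im=bot.camera('wrist')[:,:,::-1]; 
cv2.imwrite('pics/w2.png',draw(np.ascontiguousarray(im),hulls((.4735,-.394,np.radians(-12.2),0),BOARD,p),1))
print(o['ee_pos'],o['tcp_rot'])
E
```

```text
time: 2.72
ee_pos: [0.4736, -0.3883, 0.0776]
tcp_rot: [-89.6, -0.2, 77.9]
wrist_force: [0.4, -0.1, 0.0]
opening: 0.0852
[ 0.47360589 -0.38830593  0.0776393 ] [-89.63769805  -0.19929671  77.86197232]
```

View pics/w2.png

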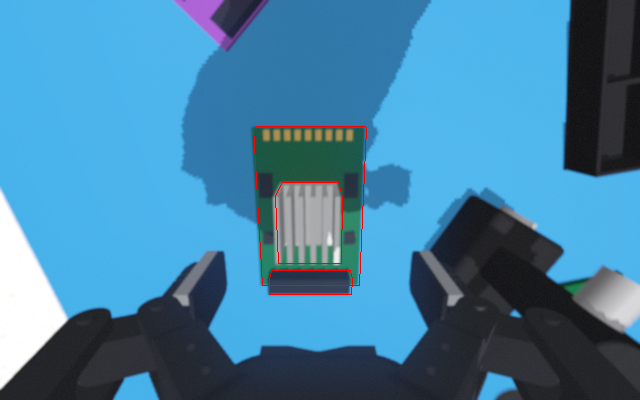

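```bash
python3 -m jog '[{"rotation":[0,0,0],"travel":[0,-5.7,-32],"jaw":1},{"rotation":[0,0,0],"travel":[0,0,-31],"jaw":1},{"rotation":[0,0,0],"travel":[0,0,0],"jaw":-1},{"rotation":[0,0,0],"travel":[0,0,0],"jaw":-1},{"rotation":[0,0,0],"travel":[0,0,0],"jaw":-1},{"rotation":[0,0,0],"travel":[0,0,0],"jaw":-1}]' 70
python3 - <<'E'
from fit import *
o=bot.get_obs(); 
print(o['ee_pos'],o['tcp_rot'],o['opening'])
E
```

```text
time: 3.52
ee_pos: [0.4764, -0.3976, 0.0216]
tcp_rot: [-90.2, 0.1, 77.9]
wrist_force: [-0.4, 1.7, 7.8]
opening: 0.0383
[ 0.47641926 -0.39759181  0.02162858] [-90.24204453   0.09633269  77.86765126] 0.038252314627580934
```

```bash
python3 -m jog '[{"rotation":[0,0,0],"travel":[0,0,0],"jaw":-1},{"rotation":[0,0,0],"travel":[0,0,0],"jaw":-1}]'
python3 - <<'E'
from fit import *
o=bot.get_obs(); p=bot.camera_params('wrist'); im=bot.camera('wrist')[:,:,::-1]; 
cv2.imwrite('pics/w3.png',draw(np.ascontiguousarray(im),hulls((.4735,-.394,np.radians(-12.2),0),BOARD,p),1))
print(o['ee_pos'],o['tcp_rot'],o['opening'],o['wrist_force'])
E
```

```text
time: 3.78
ee_pos: [0.4764, -0.3976, 0.0216]
tcp_rot: [-90.2, 0.1, 77.9]
wrist_force: [0.3, 1.2, 7.4]
opening: 0.0382
[ 0.47640939 -0.39759435  0.02162573] [-90.24268499   0.09884442  77.86744657] 0.03818337798189014 [0.34454438 1.19434286 7.43611469]
```

View pics/w3.png

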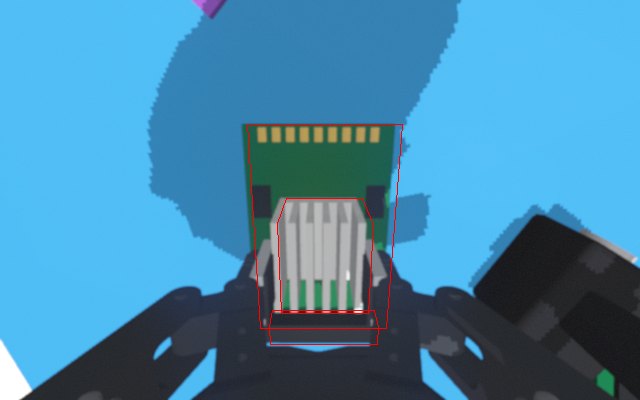

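```bash
python3 -m jog '[{"rotation":[0,0,0],"travel":[0,0,30],"jaw":-1},{"rotation":[0,0,0],"travel":[0,0,50],"jaw":-1},{"rotation":[0,0,0],"travel":[0,0,50],"jaw":-1},{"rotation":[0,0,0],"travel":[0,0,0],"jaw":-1}]'
python3 - <<'E'
from fit import *
o=bot.get_obs(); p=bot.camera_params('wrist'); im=bot.camera('wrist')[:,:,::-1]; 
cv2.imwrite('pics/w4.png',im); np.savez('w4.npz',K=p['K'],view=p['view'])
print(o['ee_pos'],o['tcp_rot'],o['opening'],o['wrist_force'])
im=bot.camera('side')[:,:,::-1]; cv2.imwrite('pics/s4.png',cv2.resize(im[70:270,240:420],None,fx=3,fy=3,interpolation=cv2.INTER_CUBIC))
E
```

```text
time: 4.32
ee_pos: [0.4767, -0.3981, 0.1546]
tcp_rot: [-90.5, 0.2, 77.9]
wrist_force: [-0.5, -0.0, -3.4]
opening: 0.0384
[ 0.47665155 -0.39813863  0.15460639] [-90.45875516   0.24466344  77.85684451] 0.03844175820285931 [-0.47850209 -0.01170256 -3.35915932]
```

View pics/w4.png

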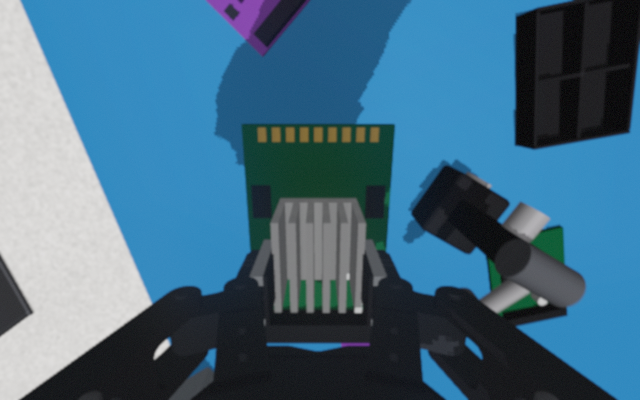

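View pics/s4.png

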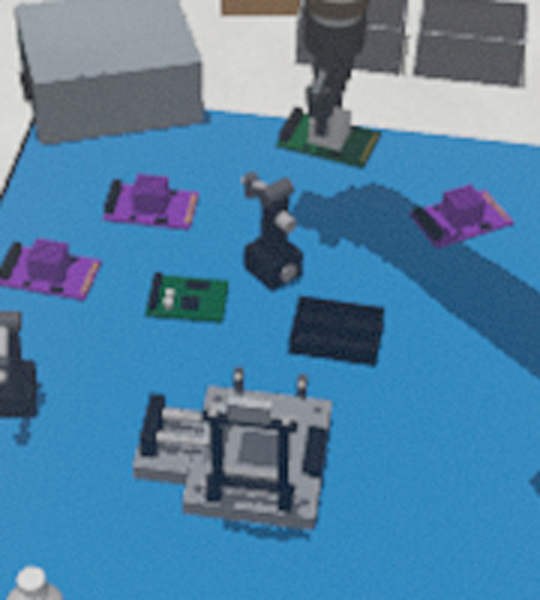

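Board is held and level. Its plain-end corners are at (243,125) and (394,125) in the wrist view. Now I measure the fixture from the first wrist image.

```bash
python3 - <<'E'
from fit import *
im=cv2.imread('pics/wrist0.png'); 
V=np.array([[9.99999013e-01,-4.21329345e-04,-1.34031739e-03,-5.49080001e-01],[1.82706202e-05,9.57795118e-01,-2.87451756e-01,3.72755456e-02],[1.40486131e-03,2.87451448e-01,9.57794180e-01,-3.78870035e-01],[0,0,0,1]])
K=bot.camera_params('wrist')['K']; np.savez('w0.npz',K=K,view=V)
cv2.imwrite('pics/c5.png',cv2.resize(im[0:225,165:415],None,fx=3.2,fy=3.2,interpolation=cv2.INTER_CUBIC))
im=cv2.imread('pics/w4.png')
cv2.imwrite('pics/c6.png',cv2.resize(im[110:360,220:420],None,fx=3,fy=3,interpolation=cv2.INTER_CUBIC))
E
```

```text
(no output)
```

View pics/c5.png

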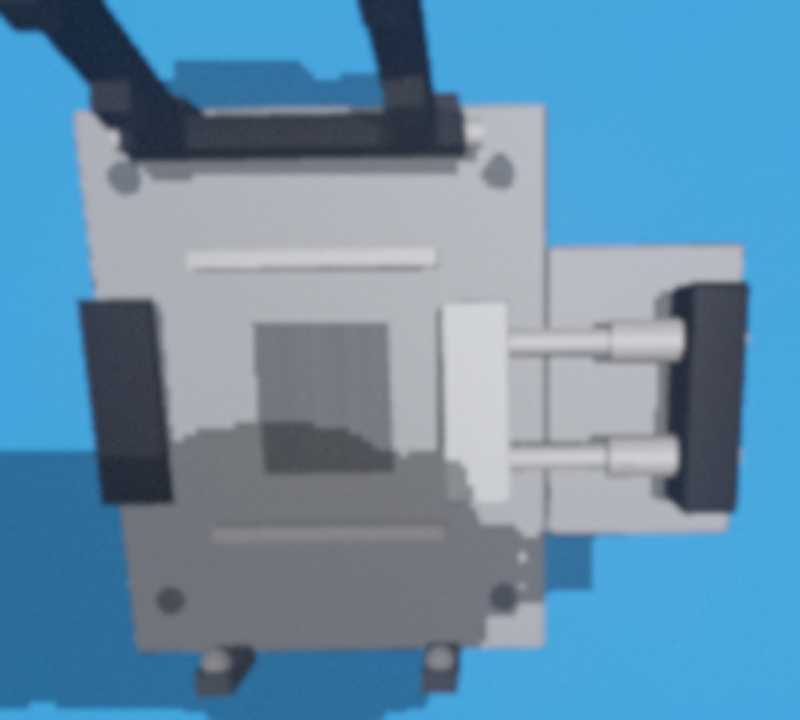

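View pics/c6.png

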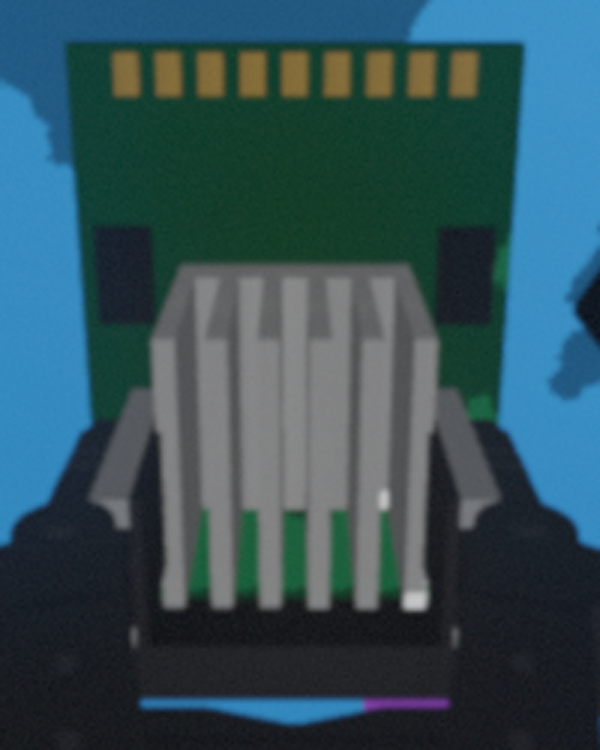

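```bash
python3 - <<'E'
from fit import *
from scipy.optimize import least_squares
from scipy.spatial.transform import Rotation as R
p=dict(np.load('w0.npz'))
obs=[(-75,90,25,75,110),(75,90,25,545,104),(-75,-90,25,137,652),(75,-90,25,545,647),(-52,33,39,153,300),(-52,-33,39,172,500),(42,30,60,443,303),(42,-30,60,447,497)]
A=np.array(obs,float); uv=A[:,3:]/3.2+[165,0]-0.34
def f(v,n=6):
    c,s=np.cos(v[2]),np.sin(v[2]); P=A[:n,:3]/1000
    return (proj(np.c_[v[0]+P[:,0]*c-P[:,1]*s,v[1]+P[:,0]*s+P[:,1]*c,P[:,2]],p)-uv[:n]).ravel()
r=least_squares(f,[.48,.05,0]); print('fixture',r.x[:2].round(4),np.degrees(r.x[2]).round(2)); print(r.fun.reshape(-1,2).round(1)); print(f(r.x,8).reshape(-1,2)[6:].round(1))
p4=dict(np.load('w4.npz'))
B=np.array([(-60,38,6,523,43),(-60,-38,6,68,43),(-22,20,42,438,340),(-22,-20,42,152,340),(22,20,42,428,608),(22,-20,42,163,608)],float)
ub=B[:,3:]/3+[220,110]-.33
def g(v):
    return (proj(R.from_euler('xyz',[v[5] if len(v)>5 else 0,v[4],v[3]]).apply(B[:,:3]/1000)+v[:3],p4)-ub).ravel()
for n in (4,5,6):
    full=lambda v:g(np.r_[v,np.zeros(6-n)])
    r2=least_squares(full,[.476,-.398,.13,-.21,0,0][:n]); print(n,r2.x[:3].round(4),np.degrees(r2.x[3:]).round(2),r2.cost.round(2)); print(r2.fun.reshape(-1,2).round(1).tolist())
E
```

```text
fixture [0.4939 0.0512] 0.62
[[-0.9 -0.5]
 [ 1.4 -0.5]
 [-0.1  0.5]
 [ 0.5  0.7]
 [-0.8 -0.8]
 [-0.1  1.3]]
[[ 0.3 -0.4]
 [ 0.5  1.7]]
4 [ 0.4732 -0.3974  0.1322] [-12.06] 2.04
[[1.2, 0.1], [-1.1, 0.3], [-0.0, 0.1], [-0.0, 0.1], [-0.8, -0.3], [0.7, -0.4]]
5 [ 0.4734 -0.3975  0.1325] [-12.06  -0.6 ] 1.61
[[1.0, 0.3], [-0.9, 0.6], [0.0, -0.4], [-0.1, -0.4], [-0.6, 0.0], [0.6, -0.1]]
6 [ 0.4733 -0.3975  0.1325] [-12.1   -0.6   -0.12] 1.6
[[0.9, 0.4], [-1.0, 0.5], [0.1, -0.4], [-0.0, -0.4], [-0.7, 0.0], [0.6, -0.1]]
```

```bash
python3 -m jog '[{"rotation":[0,0,0],"travel":[0,0,45],"jaw":-1},{"rotation":[0,0,2],"travel":[0,50,15],"jaw":-1},{"rotation":[0,0,2],"travel":[0,55,0],"jaw":-1},{"rotation":[0,0,2],"travel":[0,58,0],"jaw":-1},{"rotation":[0,0,2],"travel":[0,58,0],"jaw":-1},{"rotation":[0,0,2],"travel":[0,58,0],"jaw":-1},{"rotation":[0,0,2],"travel":[0,58,0],"jaw":-1},{"rotation":[0,0,0.7],"travel":[0,55,0],"jaw":-1}]'
python3 -m jog '[{"rotation":[0,0,0],"travel":[0,40,0],"jaw":-1},{"rotation":[0,0,0],"travel":[0,0,0],"jaw":-1}]'
python3 - <<'E'
from fit import *
o=bot.get_obs(); p=bot.camera_params('wrist'); im=bot.camera('wrist')[:,:,::-1]; 
cv2.imwrite('pics/w5.png',im); np.savez('w5.npz',K=p['K'],view=p['view'])
im=bot.camera('scene')[:,:,::-1]; cv2.imwrite('pics/sc5.png',cv2.resize(im[100:270,270:430],None,fx=3.5,fy=3.5,interpolation=cv2.INTER_CUBIC))
im=bot.camera('side')[:,:,::-1]; cv2.imwrite('pics/s5.png',cv2.resize(im[100:260,250:400],None,fx=3.5,fy=3.5,interpolation=cv2.INTER_CUBIC))
print(o['ee_pos'],o['tcp_rot'],o['q'],o['opening'],o['wrist_force'])
E
```

```text
time: 5.42
ee_pos: [0.474, -0.0029, 0.2069]
tcp_rot: [-89.9, -0.0, 90.6]
wrist_force: [0.6, 0.3, -2.7]
opening: 0.0388
time: 5.68
ee_pos: [0.4742, 0.0375, 0.2068]
tcp_rot: [-89.9, -0.0, 90.8]
wrist_force: [-0.5, 0.2, -2.9]
opening: 0.0384
[0.47418839 0.03749683 0.20682714] [-8.98600027e+01 -1.05936675e-02  9.07778868e+01] [ 4.50950931e+00 -5.47825530e+00 -3.06148797e+00  9.25557784e+01
  1.96826208e-02  3.73158571e+00] 0.03839937344445787 [-0.48149345  0.17115595 -2.88457258]
```

View pics/w5.png

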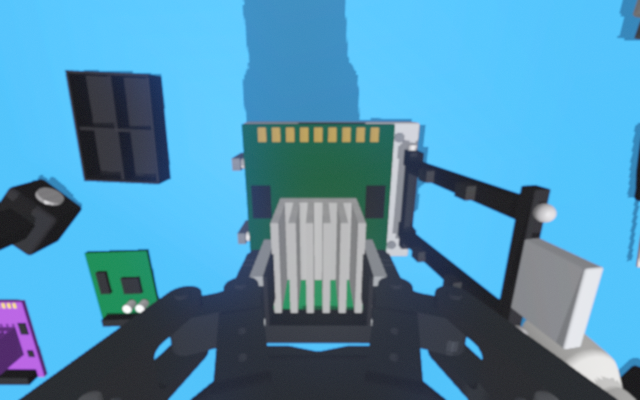

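View pics/sc5.png

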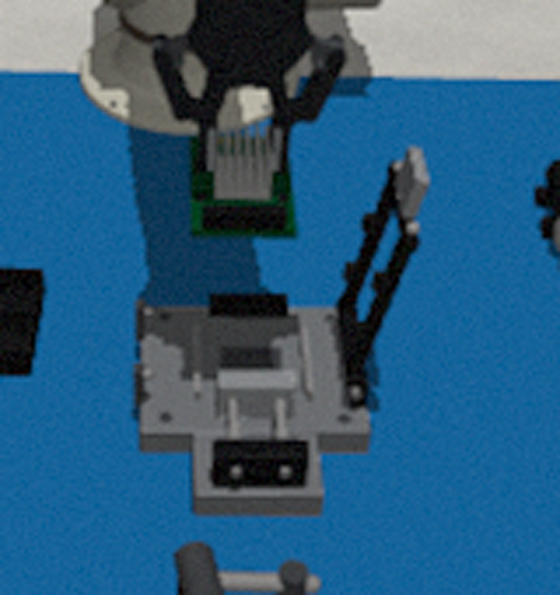

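View pics/s5.png

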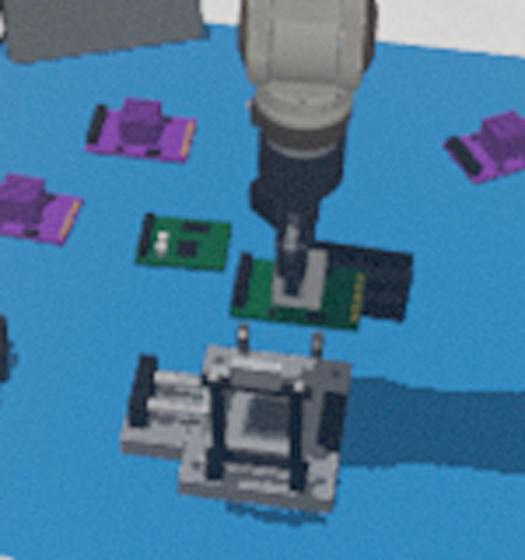

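```bash
python3 - <<'E'
from fit import *
p=dict(np.load('w5.npz')); im=cv2.imread('pics/w5.png')
FX=[(-75,75,-90,90,0,25),(-40,40,42,46,25,34),(-44,-32,-95,-80,25,58),(32,44,-95,-80,25,58)]
c=draw(im,hulls((.494,.0512,np.radians(.62),0),FX,p)+hulls((.4742-.00345,.0375,np.radians(.8),.2068-.0222),BOARD,p),3)
cv2.imwrite('pics/o5.png',c[340:900,660:1290])
sc=cv2.imread('pics/scene0.png'); ps=bot.camera_params('scene')
FX2=[(-75,75,-90,90,0,25),(-68,-52,-33,33,25,39),(42,62,-30,30,26,60),(116,134,-36,36,25,61),(-44,-32,-95,-80,25,58),(32,44,-95,-80,25,58)]
c=draw(sc,hulls((.494,.0512,np.radians(.62),0),FX2,ps),5); cv2.imwrite('pics/o6.png',c[850:1270,1500:1930])
sd=cv2.imread('pics/side0.png'); pd=bot.camera_params('side')
c=draw(sd,hulls((.494,.0512,np.radians(.62),0),FX2,pd),5); cv2.imwrite('pics/o7.png',c[930:1270,1400:1790])
E
```

View pics/o5.png

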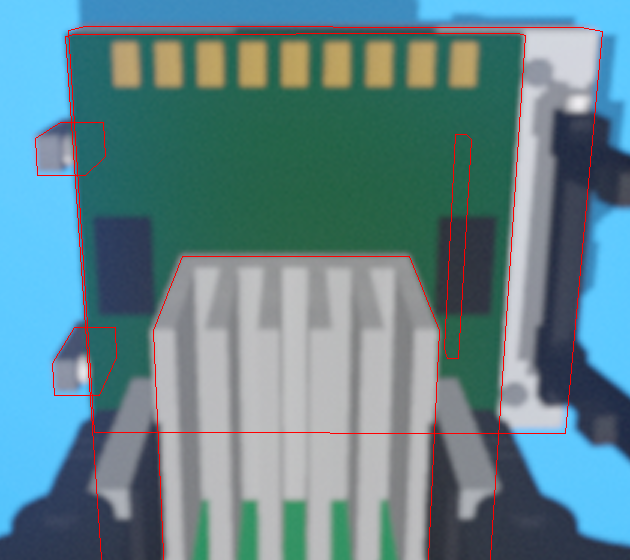

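View pics/o6.png

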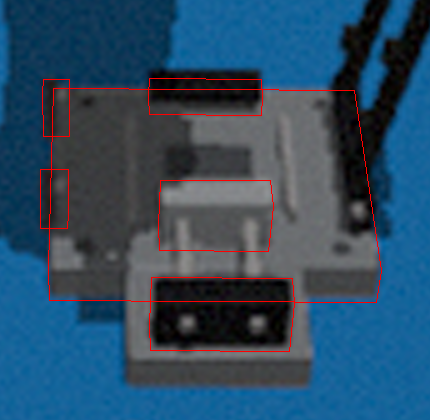

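View pics/o7.png

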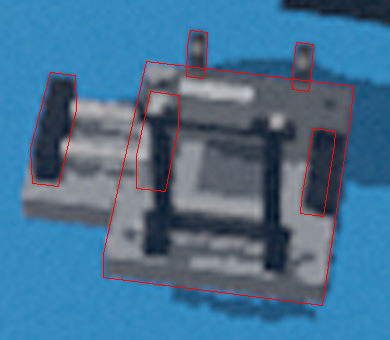

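```bash
python3 -m jog '[{"rotation":[0,0,0],"travel":[-2,14.5,0],"jaw":-1},{"rotation":[0,0,0],"travel":[0,0,-40],"jaw":-1},{"rotation":[0,0,0],"travel":[0,0,-40],"jaw":-1},{"rotation":[0,0,0],"travel":[0,0,-37],"jaw":-1},{"rotation":[0,0,0],"travel":[0,0,0],"jaw":-1}]'
python3 - <<'E'
from fit import *
o=bot.get_obs(); p=bot.camera_params('wrist'); im=bot.camera('wrist')[:,:,::-1]; 
cv2.imwrite('pics/w6.png',im); np.savez('w6.npz',K=p['K'],view=p['view'])
e=o['ee_pos']; print(e,o['tcp_rot'],o['wrist_force'],o['time'])
FX=[(-75,75,-90,90,0,25),(-40,40,42,46,25,34),(-44,-32,-95,-80,25,58),(32,44,-95,-80,25,58),(-68,-52,-33,33,25,39)]
c=draw(np.ascontiguousarray(im),hulls((.493,.052,np.radians(.62),0),FX,p)+hulls((e[0]-.00345,e[1],np.radians(o['tcp_rot'][2]-90),e[2]-.0222),BOARD,p),2)
cv2.imwrite('pics/o8.png',c[100:650,300:1050])
im=bot.camera('side')[:,:,::-1]; cv2.imwrite('pics/s6.png',cv2.resize(im[150:260,260:400],None,fx=5,fy=5,interpolation=cv2.INTER_CUBIC))
E
```

```text
time: 6.45
ee_pos: [0.4711, 0.0494, 0.0889]
tcp_rot: [-89.7, 0.0, 90.5]
wrist_force: [0.2, -0.6, -1.5]
opening: 0.0384
[0.47110421 0.04938618 0.08887559] [-8.97118163e+01  2.32571840e-02  9.05070370e+01] [ 0.16694382 -0.62536556 -1.47340116] 6.45
```

View pics/o8.png

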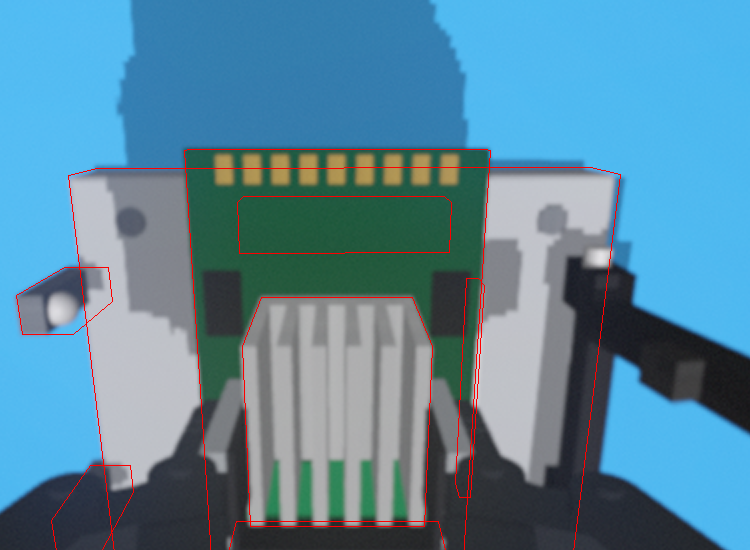

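View pics/s6.png

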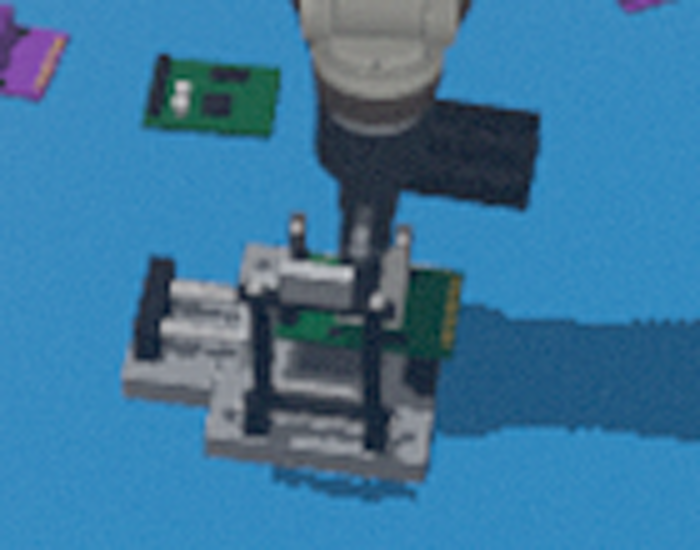

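```bash
python3 -m jog '[{"rotation":[0,0,0],"travel":[0,1.5,-22],"jaw":-1},{"rotation":[0,0,0],"travel":[0,0,0],"jaw":-1}]'
python3 - <<'E'
from fit import *
o=bot.get_obs(); print(o['ee_pos'],o['tcp_rot'],o['wrist_force'],o['time'])
E
```

```text
time: 6.8
ee_pos: [0.4731, 0.0513, 0.07]
tcp_rot: [-90.0, -0.0, 90.6]
wrist_force: [0.7, -0.5, -2.7]
opening: 0.0387
[0.47306731 0.05125653 0.07003134] [-9.00082575e+01 -3.84215438e-03  9.05560662e+01] [ 0.74482933 -0.47197546 -2.69157991] 6.8
```

```bash
python3 -m jog '[{"rotation":[0,0,0],"travel":[4,0,-3],"jaw":-1},{"rotation":[0,0,0],"travel":[8,0,0],"jaw":-1},{"rotation":[0,0,0],"travel":[8,0,0],"jaw":-1},{"rotation":[0,0,0],"travel":[8,0.2,0],"jaw":-1},{"rotation":[0,0,0],"travel":[8,0.2,0],"jaw":-1},{"rotation":[0,0,0],"travel":[0,0,0],"jaw":-1}]' 90
python3 - <<'E'
from fit import *
o=bot.get_obs(); p=bot.camera_params('wrist'); im=bot.camera('wrist')[:,:,::-1]; 
e=o['ee_pos']; print(e,o['tcp_rot'],o['wrist_force'],o['opening'],o['time'])
FX=[(-75,75,-90,90,0,25),(-40,40,42,46,25,34),(-44,-32,-95,-80,25,58),(-68,-52,-33,33,25,39)]
c=draw(np.ascontiguousarray(im),hulls((.493,.0515,np.radians(.62),0),FX,p)+hulls((e[0]-.00345,e[1],np.radians(o['tcp_rot'][2]-90),e[2]-.0222),BOARD,p),2)
cv2.imwrite('pics/o9.png',c[100:650,300:1050])
im=bot.camera('scene')[:,:,::-1]; cv2.imwrite('pics/s9.png',cv2.resize(im[150:260,290:400],None,fx=5,fy=5,interpolation=cv2.INTER_CUBIC))
E
```

```text
time: 7.55
ee_pos: [0.5084, 0.0516, 0.0666]
tcp_rot: [-89.8, 0.0, 90.6]
wrist_force: [-9.2, -1.1, 1.6]
opening: 0.0379
[0.50840204 0.05158691 0.06656114] [-8.98386979e+01  3.04747717e-03  9.05741594e+01] [-9.20896908 -1.07179041  1.56805699] 0.03786712485576009 7.55
```

View pics/o9.png

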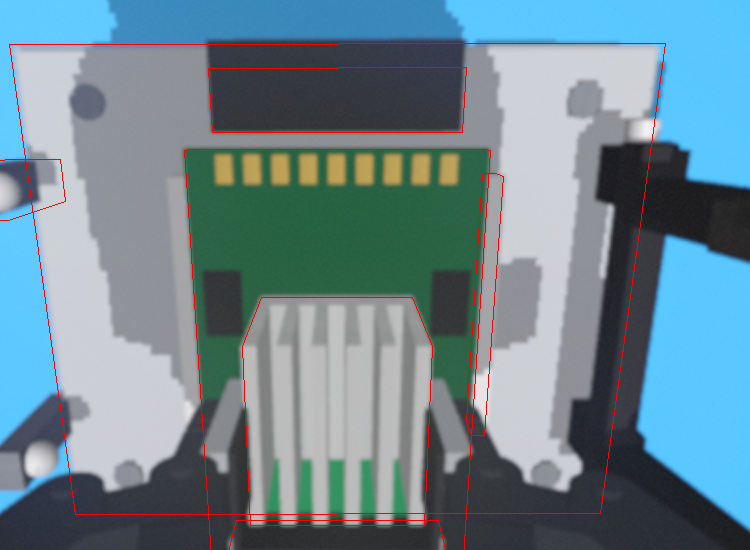

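View pics/s9.png

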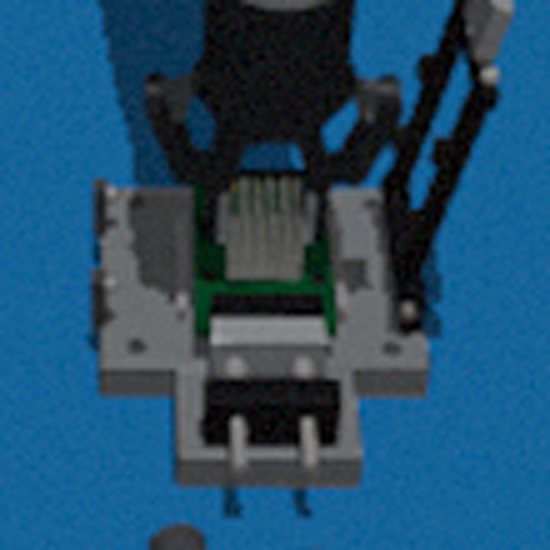

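```bash
python3 -m jog '[{"rotation":[0,0,0],"travel":[0,-0.7,-8],"jaw":-1},{"rotation":[0,0,0],"travel":[0,0,-8],"jaw":-1},{"rotation":[0,0,0],"travel":[0,0,-3],"jaw":-1},{"rotation":[0,0,0],"travel":[0,0,0],"jaw":-1}]'
python3 - <<'E'
from fit import *
o=bot.get_obs(); p=bot.camera_params('wrist'); im=bot.camera('wrist')[:,:,::-1]; 
e=o['ee_pos']; print(e,o['tcp_rot'],o['wrist_force'],o['torque'],o['opening'],o['time'])
cv2.imwrite('pics/o10.png',cv2.resize(im,None,fx=2,fy=2)[100:650,300:1050])
im=bot.camera('scene')[:,:,::-1]; cv2.imwrite('pics/s10.png',cv2.resize(im[150:260,290:400],None,fx=5,fy=5,interpolation=cv2.INTER_CUBIC))
E
```

```text
time: 8.15
ee_pos: [0.5079, 0.0508, 0.0473]
tcp_rot: [-89.8, 0.0, 90.6]
wrist_force: [-9.4, 0.0, 0.1]
opening: 0.0383
[0.50785673 0.05083172 0.04731309] [-8.98122674e+01  9.13252910e-03  9.05762195e+01] [-9.40640801e+00  8.75697633e-03  1.29537417e-01] [-0.02936318  2.02986056  0.18509811] 0.038272455715215876 8.15
```

View pics/o10.png

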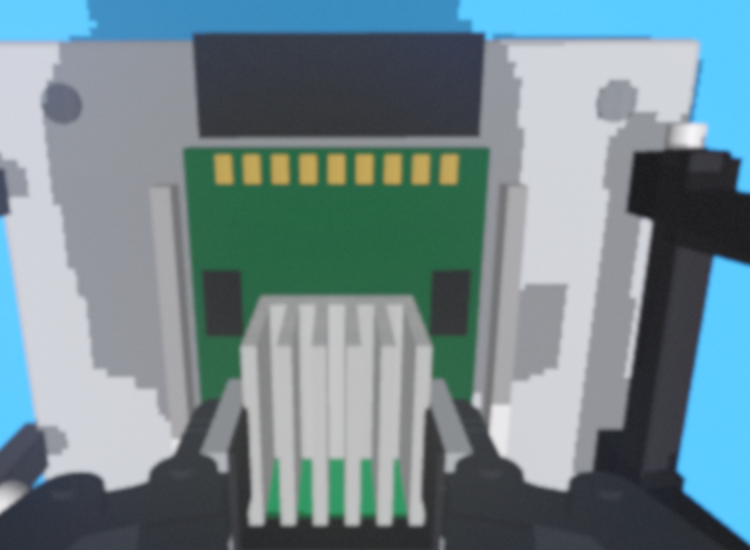

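View pics/s10.png

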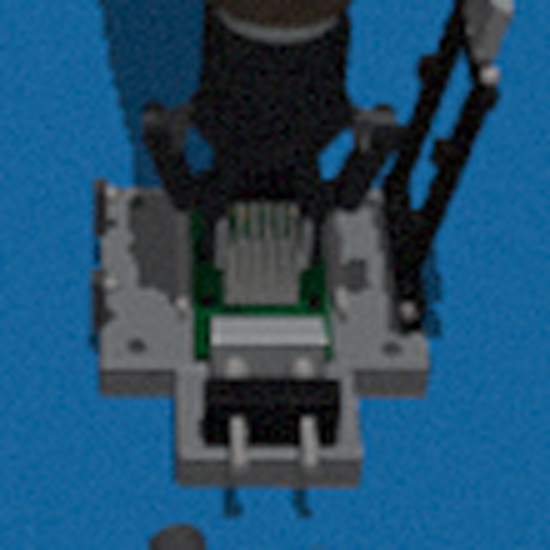

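```bash
python3 -m jog '[{"rotation":[0,0,0],"travel":[0,0,-1],"jaw":-1},{"rotation":[0,0,0],"travel":[-5,0,0],"jaw":-1},{"rotation":[0,0,0],"travel":[-4,0,0],"jaw":-1},{"rotation":[0,0,0],"travel":[0,0,0],"jaw":-1}]'
python3 - <<'E'
from fit import *
o=bot.get_obs(); p=bot.camera_params('wrist'); im=bot.camera('wrist')[:,:,::-1]; 
e=o['ee_pos']; print(e,o['tcp_rot'],o['wrist_force'],o['opening'],o['time'])
cv2.imwrite('pics/o11.png',cv2.resize(im,None,fx=2,fy=2)[100:650,300:1050])
E
```

```text
time: 8.75
ee_pos: [0.4992, 0.0508, 0.0469]
tcp_rot: [-89.9, 0.0, 90.6]
wrist_force: [-9.9, -0.3, 4.4]
opening: 0.0384
[0.49915095 0.05075181 0.04692801] [-8.98809427e+01  1.76375517e-02  9.05639154e+01] [-9.87443661 -0.32499591  4.36425889] 0.038366294428394454 8.75
```

View pics/o11.png

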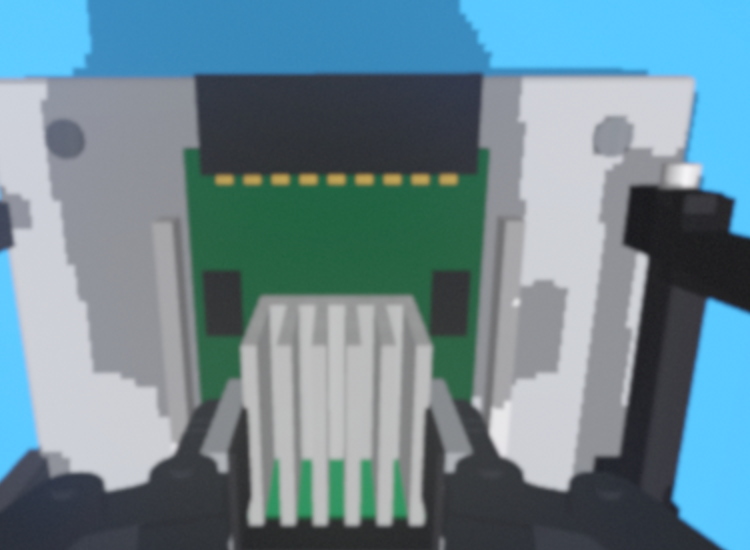

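```bash
python3 -m jog '[{"rotation":[0,0,0],"travel":[0,0,0],"jaw":0.35},{"rotation":[0,0,0],"travel":[0,0,0],"jaw":0.35},{"rotation":[0,0,0],"travel":[0,0,0],"jaw":0.35},{"rotation":[0,0,0],"travel":[0,0,0],"jaw":0.35}]'
python3 - <<'E'
from fit import *
o=bot.get_obs(); p=bot.camera_params('wrist'); im=bot.camera('wrist')[:,:,::-1]; 
e=o['ee_pos']; print(e,o['tcp_rot'],o['wrist_force'],o['opening'],o['time'])
FX=[(-75,75,-90,90,0,25),(-68,-52,-33,33,25,39)]
c=draw(np.ascontiguousarray(im),hulls((.493,.051,np.radians(.62),0),FX,p)+hulls((.493,.051,np.radians(.6),.025),BOARD,p),2)
cv2.imwrite('pics/o12.png',c[100:650,300:1050])
E
```

```text
time: 9.3
ee_pos: [0.5002, 0.0509, 0.0465]
tcp_rot: [-90.0, -0.0, 90.6]
wrist_force: [0.1, 0.4, 0.2]
opening: 0.0575
[0.50019587 0.0509197  0.04645236] [-9.00216085e+01 -5.83239969e-04  9.05615682e+01] [0.08240969 0.4403571  0.15479551] 0.057472815346285504 9.3
```

View pics/o12.png

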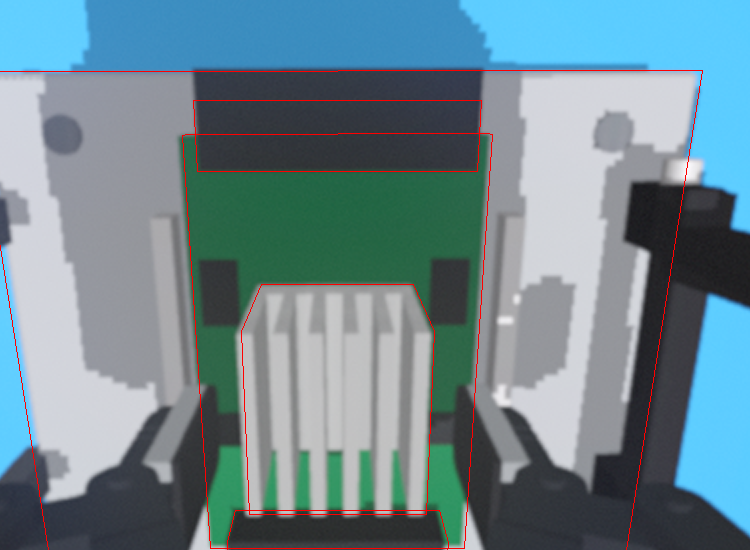

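```bash
python3 -m jog '[{"rotation":[0,0,0],"travel":[0,0,25],"jaw":0.35},{"rotation":[0,0,0],"travel":[0,0,50],"jaw":0.35},{"rotation":[0,0,0],"travel":[-20,-10,60],"jaw":-1},{"rotation":[0,0,0],"travel":[-20,-30,60],"jaw":-1},{"rotation":[0,0,0],"travel":[0,0,40],"jaw":-1},{"rotation":[0,0,0],"travel":[0,0,0],"jaw":-1}]' 
python3 - <<'E'
from fit import *
o=bot.get_obs(); p=bot.camera_params('wrist'); im=bot.camera('wrist')[:,:,::-1]; 
e=o['ee_pos']; print(e,o['tcp_rot'],o['wrist_force'],o['opening'],o['time'])
cv2.imwrite('pics/w13.png',im); np.savez('w13.npz',K=p['K'],view=p['view'])
im=bot.camera('scene')[:,:,::-1]; cv2.imwrite('pics/s13.png',im); cv2.imwrite('pics/s13c.png',cv2.resize(im[130:260,290:420],None,fx=5,fy=5,interpolation=cv2.INTER_CUBIC))
E
```

```text
time: 10.1
ee_pos: [0.4634, 0.0141, 0.2768]
tcp_rot: [-90.3, -0.0, 90.5]
wrist_force: [-0.1, -0.6, -0.9]
opening: -0.0001
[0.46344212 0.01414881 0.27683775] [-9.03213471e+01 -8.41328687e-03  9.05311105e+01] [-0.06150315 -0.58089067 -0.94040783] -0.0001355155824303359 10.1
```

View pics/w13.png

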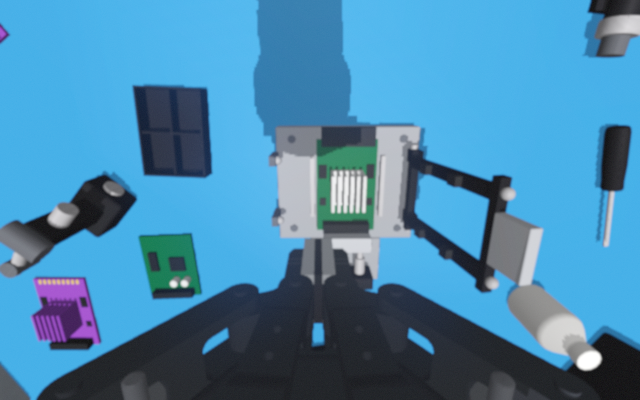

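View pics/s13c.png

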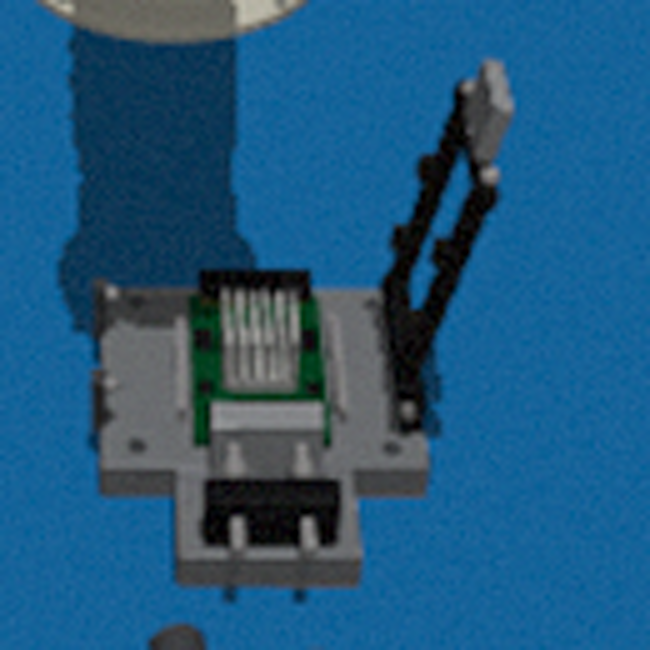

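```bash
cat > lid.py <<'E'
from fit import *
F=(.493,.051,np.radians(.6))
def lidpts(P,th,F=F):
    P=np.array(P,float); r,x,n=P.T; c,s=np.cos(th),np.sin(th)
    X=x; Y=75-r*c+n*s; Z=45+r*s+n*c
    ca,sa=np.cos(F[2]),np.sin(F[2]); X,Y,Z=X/1000,Y/1000,Z/1000
    return np.c_[F[0]+X*ca-Y*sa,F[1]+X*sa+Y*ca,Z]
def lidh(th,p):
    out=[]
    for b in [(149,183,-22,22,-5,5),(140,150,-50,50,-5,5)]:
        P=[[r,x,n] for r in b[:2] for x in b[2:4] for n in b[4:]]
        out.append(cv2.convexHull(proj(lidpts(P,th),p).astype(np.float32)))
    return out
E
python3 - <<'E'
from lid import *
im=cv2.imread('pics/w13.png'); p=dict(np.load('w13.npz')); sc=cv2.imread('pics/s13.png'); ps=bot.camera_params('scene')
T=[]
for th in (1.75,1.85,1.95):
    a=draw(im,lidh(th,p),2.5)[350:850,1100:1450]; b=draw(sc,lidh(th,ps),5)[680:930,1750:2000]
    T.append(np.vstack([cv2.resize(a,(262,375)),b[:,:262] if b.shape[1]>=262 else cv2.resize(b,(262,220))]))
h=min(t.shape[0] for t in T)
cv2.imwrite('pics/o13.png',np.hstack([t[:h] for t in T]))
E
```

```text
(no output)
```

View pics/o13.png

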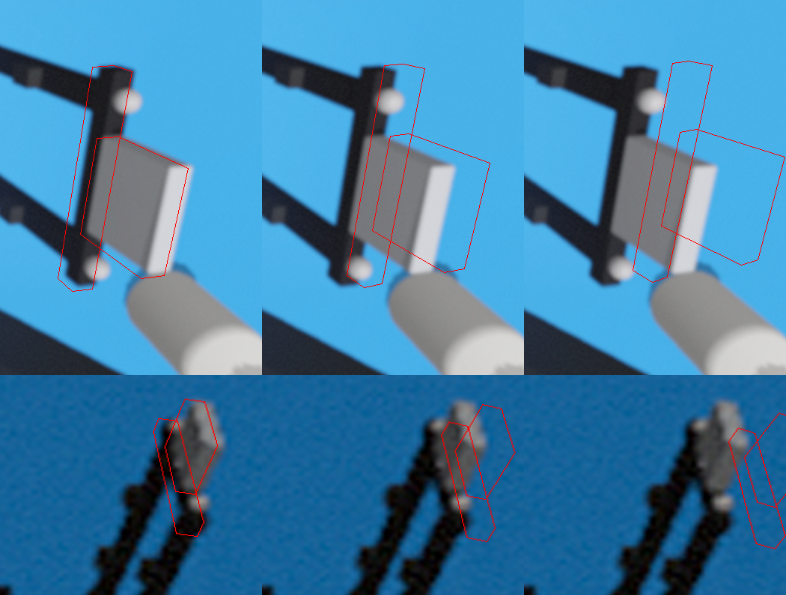

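```bash
python3 -m jog '[{"rotation":[0,0,0],"travel":[0,0,22],"jaw":-1},{"rotation":[0,0,0],"travel":[9,50,0],"jaw":-1},{"rotation":[0,0,0],"travel":[9,50,0],"jaw":-1},{"rotation":[0,0,0],"travel":[10,50,0],"jaw":-1},{"rotation":[0,0,0],"travel":[0,50,0],"jaw":-1},{"rotation":[0,0,0],"travel":[0,0,-45],"jaw":-1},{"rotation":[0,0,0],"travel":[0,0,-45],"jaw":-1},{"rotation":[0,0,0],"travel":[0,0,0],"jaw":-1}]' 
python3 - <<'E'
from lid import *
o=bot.get_obs(); p=bot.camera_params('wrist'); im=bot.camera('wrist')[:,:,::-1]; 
e=o['ee_pos']; print(e,o['tcp_rot'],o['wrist_force'],o['opening'],o['time'])
cv2.imwrite('pics/w14.png',draw(np.ascontiguousarray(im),lidh(1.75,p)))
im=bot.camera('scene')[:,:,::-1]; cv2.imwrite('pics/s14c.png',cv2.resize(im[100:260,290:450],None,fx=3.5,fy=3.5,interpolation=cv2.INTER_CUBIC))
print(lidpts([(168,0,5)],1.75))
E
```

```text
time: 11.2
ee_pos: [0.4884, 0.2138, 0.2008]
tcp_rot: [-89.6, 0.2, 90.6]
wrist_force: [0.4, 0.1, 0.7]
opening: 0.0001
[0.48841991 0.2137951  0.20080234] [-89.5547229    0.18905868  90.59848233] [0.39195527 0.12045444 0.69064752] 0.0001276948976494008 11.2
[[0.49184951 0.16085924 0.20941841]]
```

View pics/w14.png

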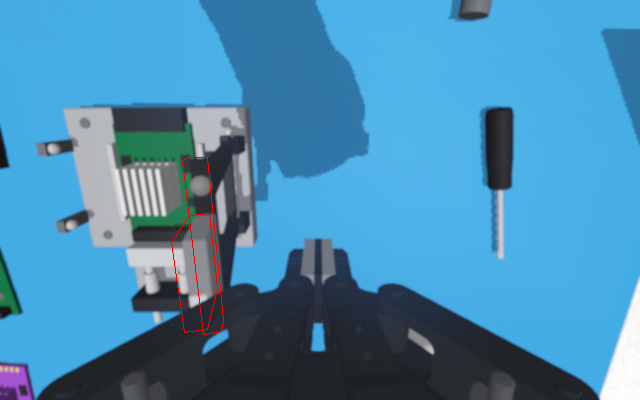

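View pics/s14c.png

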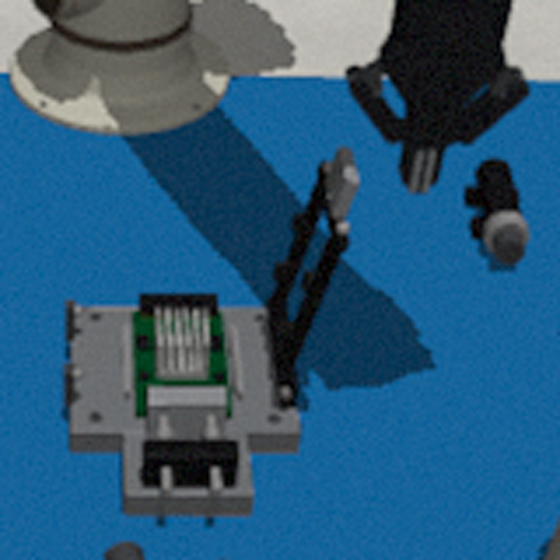

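```bash
python3 -m jog '[{"rotation":[0,0,0],"travel":[3,-14,6],"jaw":-1},{"rotation":[0,0,0],"travel":[0,-14,0],"jaw":-1},{"rotation":[0,0,0],"travel":[0,-14,0],"jaw":-1},{"rotation":[0,0,0],"travel":[0,-13,0],"jaw":-1},{"rotation":[0,0,0],"travel":[0,-13,0],"jaw":-1},{"rotation":[0,0,0],"travel":[0,0,0],"jaw":-1}]' 
python3 - <<'E'
from lid import *
o=bot.get_obs(); p=bot.camera_params('wrist'); im=bot.camera('wrist')[:,:,::-1]; 
e=o['ee_pos']; print(e,o['tcp_rot'],o['wrist_force'],o['time'])
cv2.imwrite('pics/w15.png',draw(np.ascontiguousarray(im),lidh(1.57,p)))
im=bot.camera('scene')[:,:,::-1]; cv2.imwrite('pics/s15c.png',cv2.resize(im[100:260,290:450],None,fx=3.5,fy=3.5,interpolation=cv2.INTER_CUBIC))
E
```

```text
time: 12.05
ee_pos: [0.4935, 0.1452, 0.2113]
tcp_rot: [-90.0, 0.0, 90.5]
wrist_force: [0.1, -0.4, 1.2]
opening: 0.0
[0.49348186 0.14523619 0.21133277] [-8.99817160e+01  2.89307339e-02  9.04842382e+01] [ 0.11611113 -0.43475064  1.16776803] 12.05
```

View pics/w15.png

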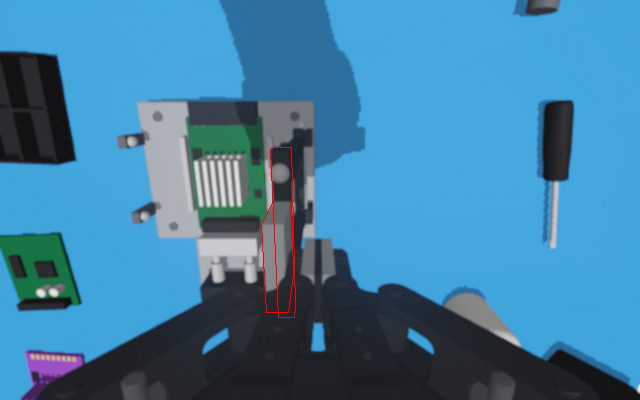

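View pics/s15c.png

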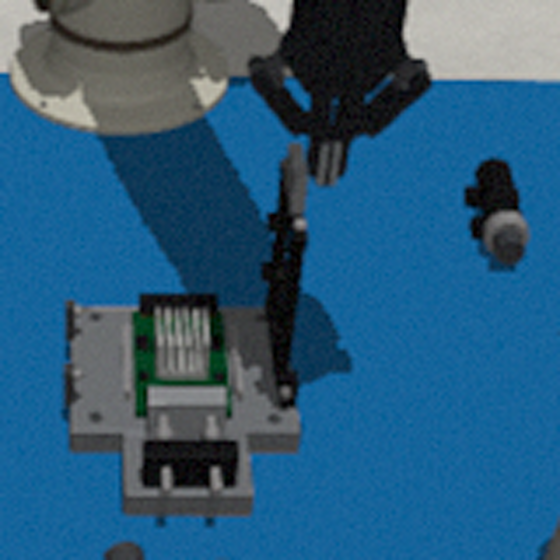

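```bash
python3 -m jog '[{"rotation":[0,0,0],"travel":[0,-15,-1],"jaw":-1},{"rotation":[0,0,0],"travel":[0,-14,-1],"jaw":-1},{"rotation":[0,0,0],"travel":[0,-16,-3],"jaw":-1},{"rotation":[0,0,0],"travel":[0,-16,-4],"jaw":-1},{"rotation":[0,0,0],"travel":[0,-15,-6],"jaw":-1},{"rotation":[0,0,0],"travel":[0,-15,-7],"jaw":-1},{"rotation":[0,0,0],"travel":[0,0,0],"jaw":-1}]' 
python3 - <<'E'
from lid import *
o=bot.get_obs(); p=bot.camera_params('wrist'); im=bot.camera('wrist')[:,:,::-1]; 
e=o['ee_pos']; print(e,o['tcp_rot'],o['wrist_force'],o['time'])
cv2.imwrite('pics/w16.png',draw(np.ascontiguousarray(im),lidh(1.0,p)))
im=bot.camera('scene')[:,:,::-1]; cv2.imwrite('pics/s16c.png',cv2.resize(im[100:260,290:450],None,fx=3.5,fy=3.5,interpolation=cv2.INTER_CUBIC))
E
```

```text
time: 13.02
ee_pos: [0.4932, 0.0542, 0.1886]
tcp_rot: [-89.9, 0.0, 90.5]
wrist_force: [0.5, 1.4, 0.4]
opening: 0.0003
[0.49317277 0.05416214 0.18862774] [-8.99229190e+01  2.68882869e-02  9.04682902e+01] [0.46699393 1.3898982  0.44798043] 13.025
```

View pics/w16.png

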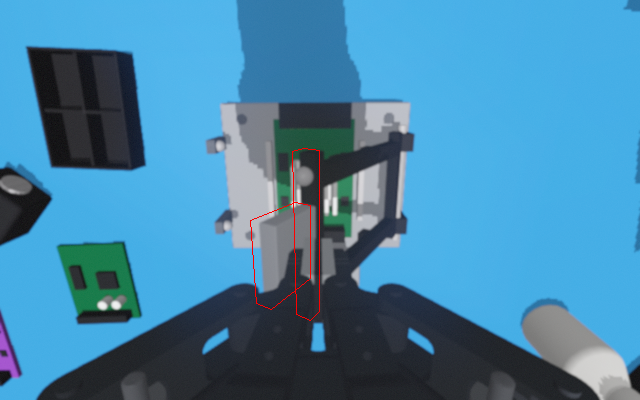

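View pics/s16c.png

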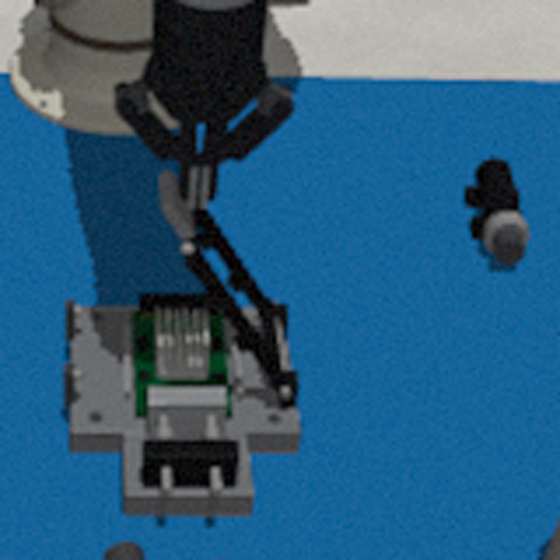

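```bash
python3 -m jog '[{"rotation":[0,0,0],"travel":[0,-16,-9],"jaw":-1},{"rotation":[0,0,0],"travel":[0,-16,-10],"jaw":-1},{"rotation":[0,0,0],"travel":[0,-14,-12],"jaw":-1},{"rotation":[0,0,0],"travel":[0,-13,-12],"jaw":-1},{"rotation":[0,0,0],"travel":[0,-11,-14],"jaw":-1},{"rotation":[0,0,0],"travel":[0,-11,-15],"jaw":-1},{"rotation":[0,0,0],"travel":[0,-8,-11],"jaw":-1},{"rotation":[0,0,0],"travel":[0,-6,-11],"jaw":-1}]' 
python3 -m jog '[{"rotation":[0,0,0],"travel":[0,0,0],"jaw":-1}]' 
python3 - <<'E'
from lid import *
o=bot.get_obs(); p=bot.camera_params('wrist'); im=bot.camera('wrist')[:,:,::-1]; 
e=o['ee_pos']; print(e,o['tcp_rot'],o['wrist_force'],o['time'])
cv2.imwrite('pics/w17.png',draw(np.ascontiguousarray(im),lidh(.27,p)))
im=bot.camera('scene')[:,:,::-1]; cv2.imwrite('pics/s17c.png',cv2.resize(im[130:260,280:410],None,fx=4,fy=4,interpolation=cv2.INTER_CUBIC))
E
```

```text
time: 14.12
ee_pos: [0.4936, -0.0401, 0.0947]
tcp_rot: [-90.0, 0.0, 90.6]
wrist_force: [0.3, 1.1, -0.5]
opening: -0.0004
time: 14.25
ee_pos: [0.4931, -0.0399, 0.0945]
tcp_rot: [-89.9, -0.0, 90.5]
wrist_force: [-0.1, 0.5, -1.0]
opening: 0.0002
[ 0.49313626 -0.0399118   0.09451639] [-8.99220991e+01 -2.39277148e-04  9.05393387e+01] [-0.13106209  0.4981363  -1.01865407] 14.25
```

View pics/w17.png

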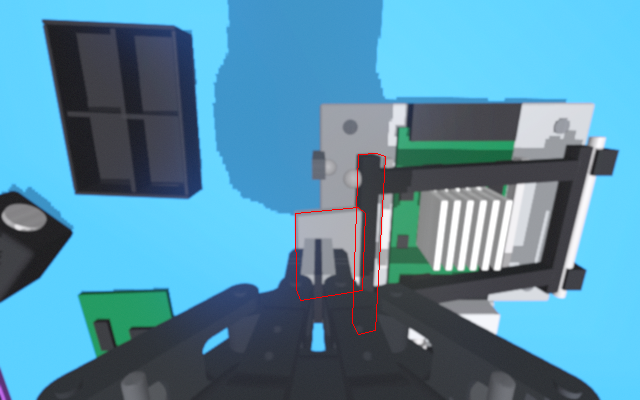

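View pics/s17c.png

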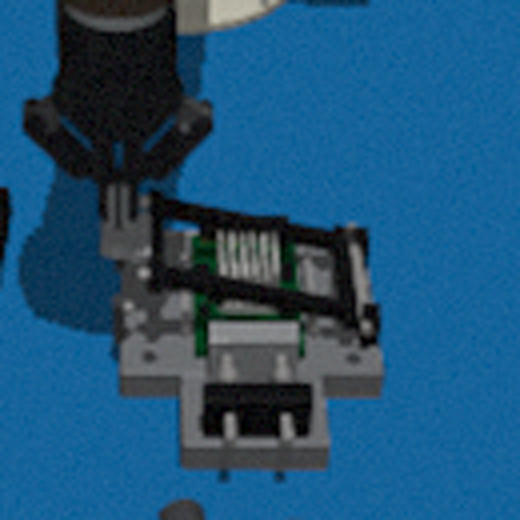

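```bash
python3 -m jog '[{"rotation":[0,0,0],"travel":[0,-2,-9],"jaw":-1},{"rotation":[0,0,0],"travel":[0,-1,-9],"jaw":-1},{"rotation":[0,0,0],"travel":[0,0,-6],"jaw":-1},{"rotation":[0,0,0],"travel":[0,0,-4],"jaw":-1}]' 
python3 -m jog '[{"rotation":[0,0,0],"travel":[0,0,-3],"jaw":-1},{"rotation":[0,0,0],"travel":[0,0,0],"jaw":-1}]' 

```

```text
time: 14.85
ee_pos: [0.4934, -0.0426, 0.0669]
tcp_rot: [-90.0, -0.0, 90.6]
wrist_force: [-0.0, -0.8, -0.1]
opening: 0.0002
time: 15.1
ee_pos: [0.4936, -0.0426, 0.0644]
tcp_rot: [-90.0, -0.0, 90.6]
wrist_force: [0.3, -0.1, 1.1]
opening: 0.0004
```

```bash
python3 -m jog '[{"rotation":[0,0,0],"travel":[0,0,-3],"jaw":-1},{"rotation":[0,0,0],"travel":[0,0,-3],"jaw":-1}]' 
python3 -m jog '[{"rotation":[0,0,0],"travel":[0,0,-3],"jaw":-1},{"rotation":[0,0,0],"travel":[0,0,-2],"jaw":-1}]' 
python3 -m jog '[{"rotation":[0,0,0],"travel":[0,0,-2],"jaw":-1},{"rotation":[0,0,0],"travel":[0,0,0],"jaw":-1}]' 

```

```text
time: 15.35
ee_pos: [0.4939, -0.0429, 0.0603]
tcp_rot: [-90.1, 0.0, 90.6]
wrist_force: [-6.8, -2.4, 12.9]
opening: 0.0002
time: 15.6
ee_pos: [0.4939, -0.0431, 0.0542]
tcp_rot: [-90.1, 0.1, 90.5]
wrist_force: [-1.5, -2.4, 4.1]
opening: 0.0001
time: 15.85
ee_pos: [0.4935, -0.0424, 0.0511]
tcp_rot: [-90.0, -0.0, 90.6]
wrist_force: [0.5, 0.0, -0.1]
opening: 0.0
```

```bash
python3 -m jog '[{"rotation":[0,0,0],"travel":[0,0,-2],"jaw":-1},{"rotation":[0,0,0],"travel":[0,0,-1],"jaw":-1},{"rotation":[0,0,0],"travel":[0,0,0],"jaw":-1}]' 

```

```text
time: 16.23
ee_pos: [0.4937, -0.0424, 0.0497]
tcp_rot: [-90.0, -0.0, 90.6]
wrist_force: [-5.3, 1.0, 12.4]
opening: 0.0001
```

Firm stop at z 0.0497, where the shut tab top should be (0.050). I retreat and check.

```bash
python3 -m jog '[{"rotation":[0,0,0],"travel":[0,0,10],"jaw":-1},{"rotation":[0,0,0],"travel":[0,0,50],"jaw":-1},{"rotation":[0,0,0],"travel":[0,0,60],"jaw":-1},{"rotation":[0,0,0],"travel":[-40,20,60],"jaw":-1},{"rotation":[0,0,0],"travel":[-40,20,40],"jaw":-1},{"rotation":[0,0,0],"travel":[0,0,0],"jaw":-1}]' 
python3 - <<'E'
from lid import *
o=bot.get_obs(); p=bot.camera_params('wrist'); im=np.ascontiguousarray(bot.camera('wrist')[:,:,::-1]); 
e=o['ee_pos']; print(e,o['wrist_force'],o['time'])
H=lidh(0,p)+hulls((.493,.051,np.radians(.6),.025),BOARD,p)
cv2.imwrite('pics/w18.png',np.hstack([draw(im,H,3)[200:800,700:1100],draw(im,[],3)[200:800,700:1100]]))
cv2.imwrite('pics/w18f.png',im)
im=bot.camera('scene')[:,:,::-1]; cv2.imwrite('pics/s18f.png',im); cv2.imwrite('pics/s18c.png',cv2.resize(im[150:260,290:400],None,fx=5,fy=5,interpolation=cv2.INTER_CUBIC))
im=bot.camera('side')[:,:,::-1]; cv2.imwrite('pics/d18c.png',cv2.resize(im[170:260,270:370],None,fx=5,fy=5,interpolation=cv2.INTER_CUBIC))
E
```

```text
time: 16.98
ee_pos: [0.4196, -0.0051, 0.2627]
tcp_rot: [-90.4, -0.0, 90.6]
wrist_force: [-0.4, -0.3, -0.8]
opening: -0.0002
[ 0.41963162 -0.00508856  0.2626809 ] [-0.4072588  -0.33351687 -0.81520475] 16.975
```

View pics/w18f.png

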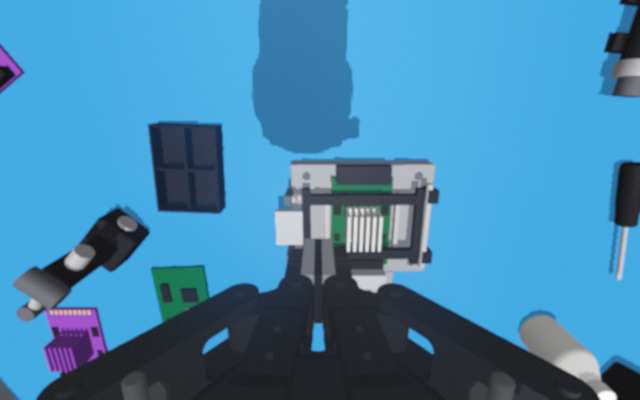

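View pics/w18.png

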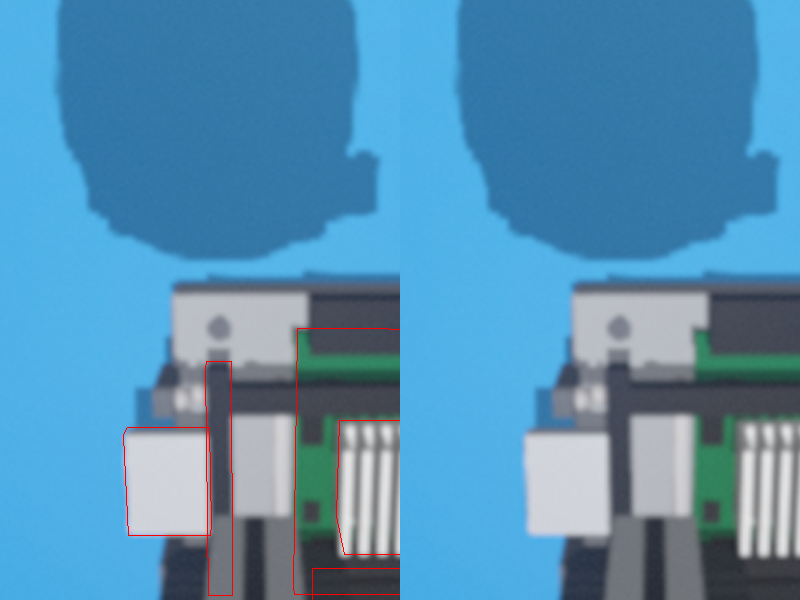

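View pics/s18c.png

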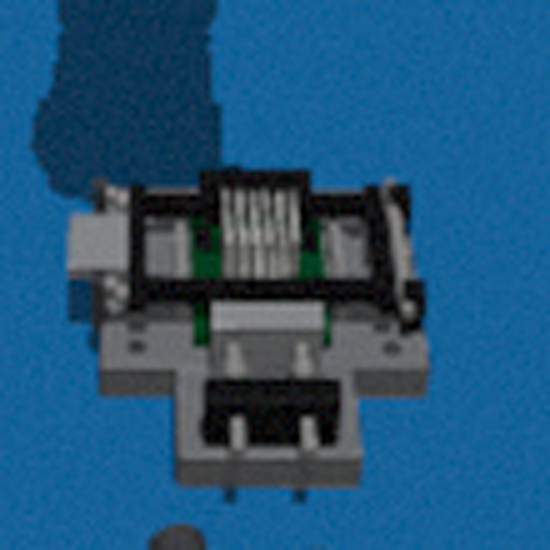

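View pics/d18c.png

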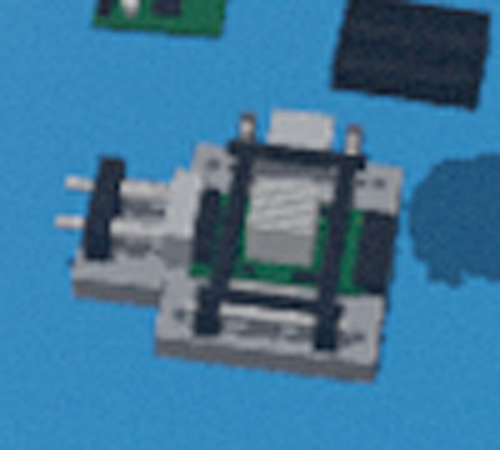

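View pics/s18f.png

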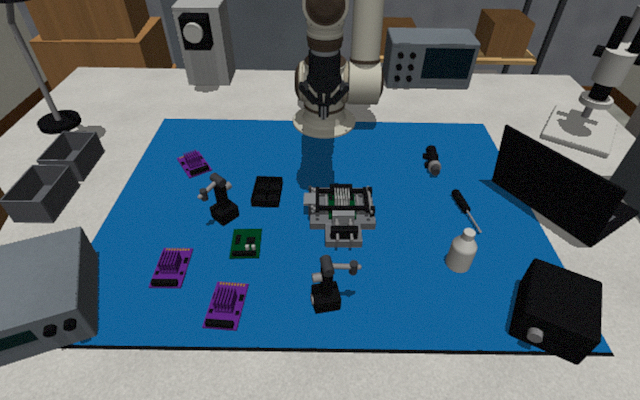

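```bash
python3 -c "
from workcell import bot
print(bot.job_done())"
```

```text
the job is handed in; nothing more can be done
None
```

The board with the finned heatsink is loaded in the fixture and the pressure frame is shut. I handed the job in at about 17 s of the 61 s allowed.

**What I did:** I gripped the board by its heatsink and pushed its connector end against the carriage, with about 9 N on the wrist. I then laid it between the guides, slid it most of the way under the clip and let go so the spring could push it home. After that I swung the frame over with closed fingers and pressed the tab down. The force rose to about 13 N and fell to 0 as it snapped past the catches.

**Last checks:**
- **Frame:** the shut position drawn over the picture matches the front bar and tab. Pressing the tab again met a firm stop at 49.7 mm, where 50 mm is expected.
- **Board:** its plain edge and heatsink match the home position to about 1 mm. This is from the pictures only; I did not read the carriage position.
- **Rest of the bench:** the other items look unmoved in the final overview picture, and the arm was clear of everything when I handed in.

**Disagreement:** the side camera put the fixture about 4 mm from where the wrist camera did. I used the wrist camera, and the fit turned out well.

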